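Pack the slim lunch tin and lift its outer lid clear of the ice-pack tray

ROBOT

A 7-joint arm with a two-finger parallel gripper is mounted at the origin on a cart in front of the work surface, level with it; the furniture and walls round the work are solid. World frame = base frame: x ahead of the robot, y to its left, z up, the work surface at z = 0. Lengths are in m, angles in rad, forces in N, time in s.
With the tool pointing down it reaches from about 0.425 to 0.95 m from the base axis. Payload 4.7 kg.
Tool frame: the origin (TCP) lies on the centre line of the jaws, within the pads' length; the fingertips stand 11 mm ahead of it and the grasp point (between the pads) lies 8 mm behind it; z points along the fingers, y is the line along which they close (so a half turn about z gives the same grasp; the last joint's range is limited). The gripper opens to 87 mm and grips with 3 to 60 N. Pads are 19 mm wide; open, the fingers measure 117 mm over their backs; the gripper's body (75 mm by 190 mm) begins 51 mm behind the grasp point.
Start: joints at [-1.284, 0.469, -0.049, 1.532, 0.024, 1.141, -0.082], TCP at [0.21, 0.642, 0.206] pointing down, gripper open.
Joint ranges: [-2.59, 2.59], [-0.33, 1.99], [-1.39, 1.29], [0.1, 2.45], [-1.04, 4.18], [0.21, 1.99], [-2.66, 2.66]. Speed limits (rad/s): [2.57, 2.57, 3.14, 3.14, 3.14, 3.14, 3.14].

INTERFACE

Orientations are given as a 3x3 rotation matrix whose columns are the frame's x, y, z axes.
In Python, from bench import readout, grab_frame, r gives the robot as it stands. The module is installed in compiled form; this text tells all that it offers.
- The arm moves only by the tool servo_tool, never from a script. Its argument "rows" is a list of rows, each an object with "grip": the finger opening in m, from 0 to 0.087; "translation": the shift along the tool's x, y, z in m, a list of three; "twist": the turn about the tool's z in degrees. In form: [{"grip": grip, "translation": [dx, dy, dz], "twist": twist}, ...]. A call has 1 to 8 rows; each row is the pose to reach, as a shift and turn from the pose commanded when the call began, along the tool's axes at that moment; what a row does not reach only later rows make up. A row lasts 1/10 s, in which the tool goes at most 50 mm and 8.59 degrees, less where a joint would pass 70% of its speed; a pose out of reach is approached as far as the arm can. A call with a gripper value outside its range is refused whole. The fingers move at their own pace and stop on an object; "force" is the grip in N (left out, the last holds). Time passes only in rows, so rows that repeat a pose let the fingers close. It gives the time, the measured TCP pose, the force, the opening and the grip force at its end, in the units of the state.
- readout.sense(): the state, without advancing time (a new reading comes with each control period).
- grab_frame(name): name is "side" or "top" or "wrist"; returns a dict with "color" (480x640x3 uint8, red, green, blue), "fx", "fy", "cx", "cy" (pixels), "eye" and "attitude" of the camera in the world. Camera axes: x right, y down, z forward; pixel columns grow to the right and rows downward; lengths in m; the calibration is good to about 2 mm. A picture is of the moment at which its call begins. There is no depth.
- r.close_job(): hands the job in; it is judged then, once.
The state is a dict: "t": time; "qpos": joint angles; "qd": joint speeds; "joint_efforts": joint torques, N m; "ee_pos": TCP position; "ee_rot": TCP orientation; "ft_force": force on the tool from outside, world axes, zero at the start; "torque": the same for the moment, N m; "grip_width": finger opening in m; "gripper_force": force on a finger pad.
Only numpy, scipy, OpenCV 4.12 (cv2) and the standard library are available. Lean on these libraries where they do the work, as an engineer would, in place of code of your own. Each camera call takes 0.05 s, during which the arm holds its last target. There are 200 camera calls.

TASK

Finish packing the lunch: set the loose dip pot upright into the one empty place in the row of pots in the slim steel tin, then lift the nested pair of lids together by the sides of the lower, wider inner lid, lower them squarely onto the tin until the inner lid is fully seated on the rim, and let go. Then lift off only the narrower outer lid, leaving the inner lid seated (the two must not part before that), and finish while still holding the outer lid level, a good hand's breadth (about 10 cm) above its place, so that I can lay the ice pack in the tray of the inner lid. The tin stays where it stands and everything else on the worktop is left alone.

Things in the scene. Friction and masses are not known exactly. Their poses are not given: they have to be found in the camera images.
- lunch_tin: open slim steel lunch tin, loose, 450 g: 58 mm wide (x), 168 long (y), 45 tall; inside 53 x 163, floor 3 thick. Origin: centre of its underside, z up. Three places for pots along its y axis, at y = -54, 0, +54 mm; two are taken at the start, one (it varies) is empty. Lids of pots in it lie 2 mm below its rim, their knobs stand 13 mm above it
- pot_a_mid (a point): upright round dip pot, steel with white lid: 49 mm across, 40 high to the lid's top, plus a central round knob 16 across, 15 tall (55 mm in all), 110 g. Point: on its axis, 27.5 mm above its underside, z up. Stands in the tin at the start
- pot_b_mid (a point): upright round dip pot, steel with white lid: 49 mm across, 40 high to the lid's top, plus a central round knob 16 across, 15 tall (55 mm in all), 110 g. Point: on its axis, 27.5 mm above its underside, z up. Stands in the tin at the start
- pot_c_mid (a point): upright round dip pot, steel with white lid: 49 mm across, 40 high to the lid's top, plus a central round knob 16 across, 15 tall (55 mm in all), 110 g. Point: on its axis, 27.5 mm above its underside, z up. The loose pot, on the worktop left of the tin; in its place in the tin the point is 30.5 mm above the tin's underside. Only 2 to 5 mm are free round a pot there, so place it by its knob
- inner_lid_mid (a point): inner lid, white plastic, 130 g, on the worktop right of the tin: 68 mm wide (x), 178 long (y), flat upright sides 27 tall. Point: its centre, 13.5 mm above its foot. Its skirt, 8 deep, inside 62 x 172, slips over the tin's outside (either way round) until a shoulder rests on the rim; the point is then 50.5 mm above the tin's underside. On top a 5 mm coaming round the tray. Lifting it carries the outer lid
- outer_lid_mid (a point): outer lid, steel cover, 120 g, standing loose on the inner lid round its coaming (2 mm play): 62 mm wide (x), 172 long (y), 28 tall, flat upright sides 3 mm inside those of the inner lid. Point: its centre, 14 mm above its lower edge, 27.5 mm above the inner lid's centre. To take it alone, grip its long sides with the fingertips above the inner lid's top
- fork: bystander, to be left alone: steel fork, 206 mm long, lying near the front edge; origin at the centre of its underside
- spoon: bystander, to be left alone: steel spoon, 201 mm long, lying near the front edge; origin at the centre of its underside
- salt_shaker: bystander, to be left alone: salt shaker, 44 mm across, 90 mm tall; origin at the centre of its underside
- tin_tuna: bystander, to be left alone: flat food tin, 86 mm across, 40 mm tall; origin at the centre of its underside
- lemon: bystander, to be left alone: lemon, 78x55x56 mm; origin at the centre of its underside
- jam_jar: bystander, to be left alone: jam jar, 60 mm across, 85 mm tall; origin at the centre of its underside
There are look-alikes about, which are no part of the job. What is shaped like the part that bears inner_lid_mid but yellow is not meant.

How it is judged:
On the way, in this order (a step that is already met when the one before it is completed fails the run):
1. the loose pot stands upright on the tin's floor in the empty place, let go (x of pot_c_mid in the frame of lunch_tin between -0.005 and 0.005 m and y of pot_c_mid in the frame of lunch_tin between -0.062 and 0.062 m and z of pot_c_mid in the frame of lunch_tin between 0.0265 and 0.0345 m and angle between pot_c_mid's own z axis and vertical below 0.1 rad and contact force between the fingers and pot_c below 0.1 N), for 0.2 s.
2. both lids, still nested, seated on the tin and let go (x of pot_a_mid in the frame of lunch_tin between -0.005 and 0.005 m and y of pot_a_mid in the frame of lunch_tin between -0.062 and 0.062 m and z of pot_a_mid in the frame of lunch_tin between 0.0265 and 0.0345 m and angle between each of pot_a_mid, pot_b_mid, pot_c_mid's own z axis and vertical below 0.1 rad and x of pot_b_mid in the frame of lunch_tin between -0.005 and 0.005 m and y of pot_b_mid in the frame of lunch_tin between -0.062 and 0.062 m and z of pot_b_mid in the frame of lunch_tin between 0.0265 and 0.0345 m and x of pot_c_mid in the frame of lunch_tin between -0.005 and 0.005 m and y of pot_c_mid in the frame of lunch_tin between -0.062 and 0.062 m and z of pot_c_mid in the frame of lunch_tin between 0.0265 and 0.0345 m and z of inner_lid_mid in the frame of lunch_tin between 0.048 and 0.053 m and x of inner_lid_mid in the frame of lunch_tin between -0.005 and 0.005 m and y of inner_lid_mid in the frame of lunch_tin between -0.005 and 0.005 m and angle between the z axis of inner_lid_mid and the z axis of lunch_tin, either way round below 0.03 rad and angle between the y axis of inner_lid_mid and the y axis of lunch_tin, either way round below 0.06 rad and z of outer_lid_mid in the frame of inner_lid_mid between 0.025 and 0.03 m and distance between outer_lid_mid and inner_lid_mid below 0.0285 m and contact force between the fingers and inner_lid below 0.1 N and contact force between the fingers and outer_lid below 0.1 N), for 0.2 s.
At the end, for the whole second after the job is handed in: Pots upright on the tin's floor; inner lid seated on the rim (2.5 mm in height, 5 mm sideways, level to 0.03 rad, yaw to 0.06) and untouched; outer lid held still by the fingers alone, 70 mm or more above its seat, level to 0.15 rad; tin upright within 30 mm of its start (x of pot_a_mid in the frame of lunch_tin between -0.005 and 0.005 m and y of pot_a_mid in the frame of lunch_tin between -0.062 and 0.062 m and z of pot_a_mid in the frame of lunch_tin between 0.0265 and 0.0345 m and angle between each of pot_a_mid, pot_b_mid, pot_c_mid's own z axis and vertical below 0.1 rad and x of pot_b_mid in the frame of lunch_tin between -0.005 and 0.005 m and y of pot_b_mid in the frame of lunch_tin between -0.062 and 0.062 m and z of pot_b_mid in the frame of lunch_tin between 0.0265 and 0.0345 m and x of pot_c_mid in the frame of lunch_tin between -0.005 and 0.005 m and y of pot_c_mid in the frame of lunch_tin between -0.062 and 0.062 m and z of pot_c_mid in the frame of lunch_tin between 0.0265 and 0.0345 m and z of inner_lid_mid in the frame of lunch_tin between 0.048 and 0.053 m and x of inner_lid_mid in the frame of lunch_tin between -0.005 and 0.005 m and y of inner_lid_mid in the frame of lunch_tin between -0.005 and 0.005 m and angle between the z axis of inner_lid_mid and the z axis of lunch_tin, either way round below 0.03 rad and angle between the y axis of inner_lid_mid and the y axis of lunch_tin, either way round below 0.06 rad and angle between lunch_tin's own z axis and vertical below 0.05 rad and distance of lunch_tin from where it was at the start of the episode below 0.03 m and z of outer_lid_mid in the frame of lunch_tin above 0.148 m and angle between outer_lid_mid's own z axis and vertical below 0.15 rad and contact force between the fingers and outer_lid above 1 N and contact force between outer_lid and inner_lid below 0.05 N and linear speed of outer_lid below 0.02 m/s and contact force between the fingers and inner_lid below 0.1 N); the arm keeps its last pose, push and grip.
It fails at once if the lids part while the inner lid is not on the tin, or the inner lid comes off with or after the outer lid (distance between outer_lid_mid and inner_lid_mid above 0.036 m and not (z of inner_lid_mid in the frame of lunch_tin between 0.0445 and 0.0565 m and x of inner_lid_mid in the frame of lunch_tin between -0.008 and 0.008 m and y of inner_lid_mid in the frame of lunch_tin between -0.008 and 0.008 m)).
It fails at once if the tin is tipped or pushed away (more than 30 mm) (angle between lunch_tin's own z axis and vertical above 0.2 rad or distance of lunch_tin from where it was at the start of the episode above 0.03 m).
It fails at once if a bystander is pushed away (more than 30 mm) (distance of any of fork, spoon, salt_shaker, tin_tuna, lemon, jam_jar from where it was at the start of the episode above 0.03 m).
It also fails if it takes over 64 s, if anything falls off the work surface, if the arm or the gripper's body presses on something with over 40 N, if the wrist force passes 120 N, or if a joint passes its speed limit or range.

## Working session

There is one attempt and no reset: what is moved stays moved. The work goes in short steps, Python scripts to look and compute and a tool call to move; the robot and the scene stay as the last step left them, time stands still between calls to the robot, and variables do not carry over. Pictures are saved under pics/ and viewed, at most 10 in all, crops included, and the job is handed in when it is done.

Besides the shell and the picture viewer there is one more tool, called after "Emit:" as a command line: name --argument value ..., lists and objects as JSON in quotes. servo_tool: Moves the arm, as the interface text tells. Its arguments: {"type":"object","properties":{"rows":{"type":"array","items":{"type":"object","properties":{"grip":{"type":"number"},"translation":{"type":"array","items":{"type":"number"}},"twist":{"type":"number"}}}},"force":{"type":"number"}},"required":["rows"]}

```bash
mkdir -p pics; cat > h.py <<'E'
import numpy as np, cv2
from bench import readout, grab_frame, r
def snap(cam,name=None):
    f=grab_frame(cam)
    if name: cv2.imwrite(f'pics/{name}.png',cv2.cvtColor(f['color'],cv2.COLOR_RGB2BGR))
    return f
def ray(f,u,v):
    return np.array(f['attitude'])@np.array([(u-f['cx'])/f['fx'],(v-f['cy'])/f['fy'],1.])
def at_z(f,u,v,z):
    d=ray(f,u,v);e=np.array(f['eye']);return e+d*(z-e[2])/d[2]
def proj(f,p):
    c=np.array(f['attitude']).T@(np.array(p)-np.array(f['eye']));return np.array([f['fx']*c[0]/c[2]+f['cx'],f['fy']*c[1]/c[2]+f['cy']])
E
python3 - <<'E'
from h import *
np.set_printoptions(precision=4,suppress=True)
for c in('top','side'):
    f=snap(c,c+'0');print(c,f['fx'],f['cx'],f['cy'],f['eye'],np.array(f['attitude']).tolist())
s=readout.sense();print(s)
E
```

```text
top 609.6297487747864 327.47006231534436 237.89298346066238 [ 0.345  -0.0739  1.5385] [[0.007972194106339462, -0.9959426597388431, 0.08963627967207141], [-0.999966962239556, -0.008082351822496276, -0.0008660360339105207], [0.0015869941794118766, -0.08962641408277107, -0.9959741901013993]]
side 490.7839607813386 325.8456847720903 241.13906347814208 [ 0.1061 -0.8488  0.8157] [[0.9126765496030672, -0.26172780374748356, 0.31387907313192864], [-0.40864657988524283, -0.5946481385869334, 0.6923883043662631], [0.00543033633706716, -0.7601921783474319, -0.6496755832156944]]
{'t': 0.1, 'qpos': array([-1.2839,  0.4694, -0.0486,  1.5336,  0.0241,  1.141 , -0.0823]), 'qd': array([-0.0016, -0.0012,  0.0001, -0.002 , -0.0002, -0.0007, -0.0005]), 'joint_efforts': array([  0.0015, -50.9169,  -0.081 , -23.6828,  -0.0616,   0.0345,
         0.0001]), 'ee_pos': array([0.2095, 0.6411, 0.2046]), 'ee_rot': array([[-0.9505,  0.3106, -0.0005],
       [ 0.3106,  0.9505, -0.0017],
       [-0.0001, -0.0018, -1.    ]]), 'ft_force': array([0.2473, 0.5035, 0.228 ]), 'torque': array([-0.0024, -0.0251, -0.0399]), 'gripper_force': 0.0, 'grip_width': 0.08689987607662988}
```

View pics/top0.png

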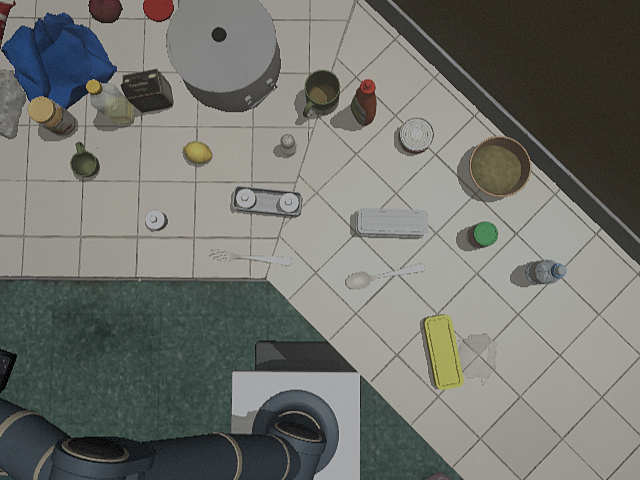

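View pics/side0.png

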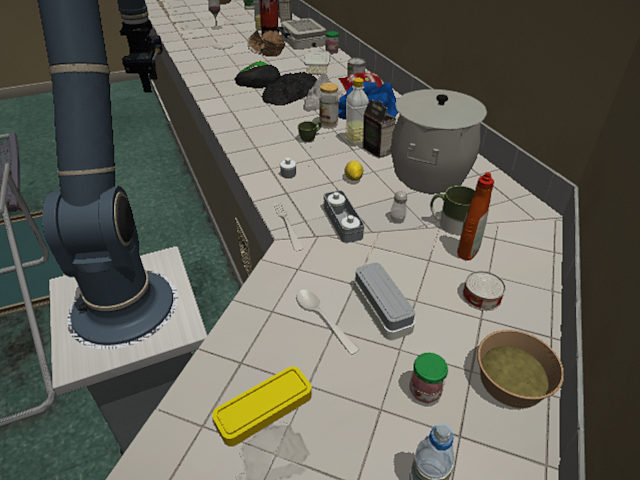

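The middle place in the tin is empty: the tin is at about (267,201) in the top view, with knobs at (245,198) and (289,202). The loose pot is at (155,220) and the grey/white nested lids are at (392,222). The yellow one at (442,352) is the look-alike.

```bash
cat >> h.py <<'E'
np.set_printoptions(precision=4,suppress=True)
E
python3 - <<'E'
from h import *
f=snap('top')
for n,u,v,z in [('pot',153.5,217.5,.055),('k1',245,198,.058),('k2',289,202,.058)]: print(n,at_z(f,u,v,z))
im=f['color']; g=cv2.cvtColor(im,cv2.COLOR_RGB2GRAY)
c=im[180:260,140:440]; c=cv2.resize(cv2.cvtColor(c,cv2.COLOR_RGB2BGR),None,fx=2.66,fy=2.66,interpolation=cv2.INTER_CUBIC)
s=snap('side')['color']; d=cv2.resize(cv2.cvtColor(s[140:345,240:440],cv2.COLOR_RGB2BGR),None,fx=1.7,fy=1.7)
o=np.zeros((600,800,3),np.uint8);o[:c.shape[0],:c.shape[1]]=c[:,:800];o[220:220+d.shape[0],:d.shape[1]]=d
cv2.imwrite('pics/crop.png',o)
E
```

```text
pot [0.5252 0.3514 0.055 ]
k1 [0.5749 0.1278 0.058 ]
k2 [0.5658 0.0198 0.058 ]
```

View pics/crop.png

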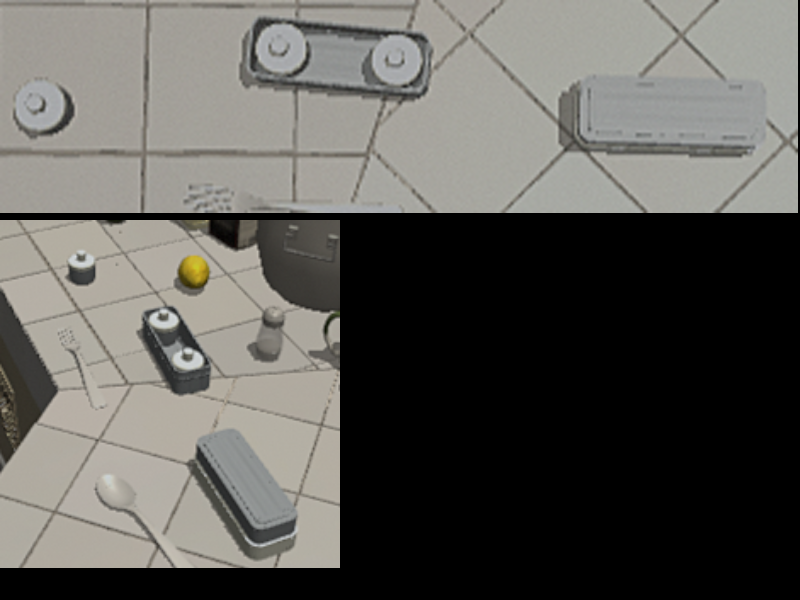

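Emit:
servo_tool --rows '[{"grip": 0.05, "translation": [-0.03, -0.014, 0], "twist": 8}, {"grip": 0.05, "translation": [-0.075, -0.034, 0], "twist": 16}, {"grip": 0.05, "translation": [-0.12, -0.055, 0], "twist": 24}, {"grip": 0.05, "translation": [-0.165, -0.075, 0], "twist": 32}, {"grip": 0.05, "translation": [-0.21, -0.096, 0], "twist": 40}, {"grip": 0.05, "translation": [-0.255, -0.116, 0], "twist": 48}, {"grip": 0.05, "translation": [-0.3, -0.137, 0], "twist": 56}, {"grip": 0.05, "translation": [-0.345, -0.157, 0], "twist": 64}]'

```text
t: 1.0
ee_pos: [0.4898, 0.3837, 0.2056]
ee_rot: [[-0.132, 0.991, -0.0], [0.991, 0.132, 0.0], [0.0, -0.0, -1.0]]
ft_force: [1.0, 0.4, -0.4]
grip_width: 0.0502
gripper_force: 0.0
```

Emit:
servo_tool --rows '[{"grip": 0.05, "translation": [-0.018, 0.015, 0.02], "twist": 6}, {"grip": 0.05, "translation": [-0.037, 0.031, 0.05], "twist": 12.6}, {"grip": 0.05, "translation": [-0.037, 0.031, 0.07], "twist": 12.6}, {"grip": 0.05, "translation": [-0.037, 0.031, 0.07], "twist": 12.6}]'

```text
t: 1.4
ee_pos: [0.523, 0.3508, 0.1322]
ee_rot: [[0.083, 0.997, -0.005], [0.997, -0.083, -0.004], [-0.005, -0.005, -1.0]]
ft_force: [-0.2, 0.2, 0.4]
grip_width: 0.0501
gripper_force: 0.0
```

```bash
python3 - <<'E'
from h import *
f=snap('wrist','w1');s=readout.sense();print(s['ee_pos'],s['ee_rot'],f['eye'],np.array(f['attitude']))
print(proj(f,[.5252,.3514,.055]),proj(f,s['ee_pos']),proj(f,[*s['ee_pos'][:2],.055]))
E
```

```text
[0.5235 0.3525 0.1342] [[ 0.0817  0.9967 -0.0029]
 [ 0.9967 -0.0817 -0.0018]
 [-0.0021 -0.0027 -1.    ]] [0.5313 0.4316 0.3104] [[ 0.9964 -0.0795 -0.0296]
 [-0.0847 -0.9521 -0.294 ]
 [-0.0048  0.2954 -0.9554]]
[324.6271 235.7565] [321.658  278.8965] [322.2809 234.5742]
```

View pics/w1.png

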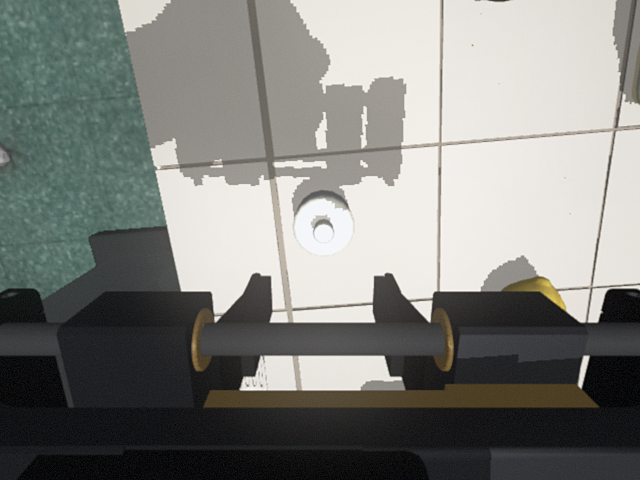

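The knob top is at (323,229), with the fingertips at (262,275) and (382,275).

```bash
python3 - <<'E'
from h import *
f=snap('wrist')
im=f['color'];g=cv2.cvtColor(im,cv2.COLOR_RGB2GRAY)
c=cv2.HoughCircles(cv2.GaussianBlur(g,(3,3),0)[180:265,280:370],cv2.HOUGH_GRADIENT_ALT,1,5,param1=100,param2=.5,minRadius=6,maxRadius=40)
print(f['fx'],c)
print('knob',at_z(f,323,229,.055)); print('lid',at_z(f,323,223,.040))
E
```

```text
361.3392118686375 [[[42.     50.     29.6767]
  [42.     50.     11.8701]]]
knob [0.5252 0.358  0.055 ]
lid [0.5252 0.3585 0.04  ]
```

Emit:
servo_tool --rows '[{"grip": 0.05, "translation": [0.003, 0.001, 0.03], "twist": 0}, {"grip": 0.045, "translation": [0.005, 0.001, 0.052], "twist": 0}, {"grip": 0.045, "translation": [0.005, 0.001, 0.052], "twist": 0}]'

```text
t: 1.8
ee_pos: [0.5241, 0.3585, 0.0822]
ee_rot: [[0.079, 0.997, -0.003], [0.997, -0.079, -0.001], [-0.002, -0.003, -1.0]]
ft_force: [-1.6, -1.0, -0.7]
grip_width: 0.046
gripper_force: 0.0
```

```bash
python3 - <<'E'
from h import *
f=snap('wrist','w2');s=readout.sense();print(s['ee_pos'])
cv2.imwrite('pics/w2c.png',cv2.resize(cv2.cvtColor(f['color'][180:380,220:420],cv2.COLOR_RGB2BGR),None,fx=3,fy=3))
p=s['ee_pos'].copy();p[2]=.055;print(proj(f,p))
E
```

```text
[0.5253 0.3588 0.0839]
[323.1106 261.1145]
```

View pics/w2c.png

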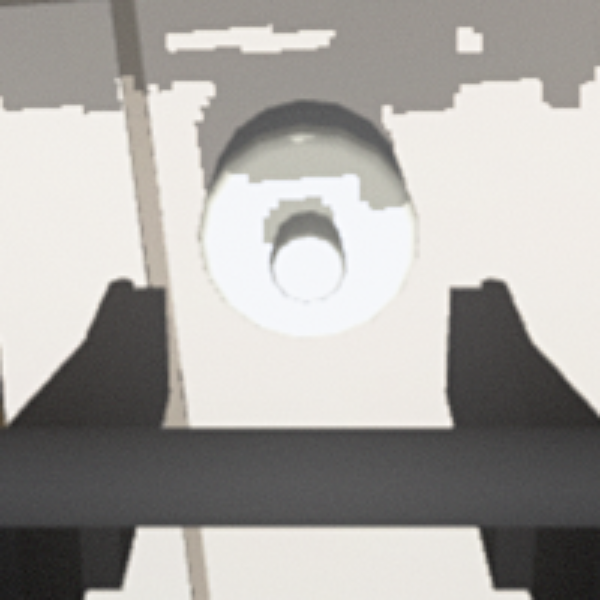

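```bash
python3 - <<'E'
from h import *
f=snap('wrist');s=readout.sense();print(s['ee_pos'],f['eye'],f['attitude'])
e=s['ee_pos'];R=s['ee_rot']
for z in (.055,):print(at_z(f,322.7,269.3,z))
for d in(-.0095,0,.0095):print(proj(f,e+R@[d,.0225,.011]),proj(f,e+R@[d,-.0225,.011]))
g=cv2.cvtColor(f['color'],cv2.COLOR_RGB2GRAY);print((g[230:285,322]).tolist())
t=snap('top','t2');print(proj(t,[.525,.3535,.055]),proj(t,[.525,.3585,.055]),proj(t,e))
sd=snap('side','s2');print(proj(sd,[.525,.3535,.055]),proj(sd,[.525,.3585,.055]),proj(sd,e+R@[0,0,.011]))
a=cv2.resize(cv2.cvtColor(t['color'][180:260,120:220],cv2.COLOR_RGB2BGR),None,fx=4,fy=4)
b=cv2.resize(cv2.cvtColor(sd['color'][110:210,240:340],cv2.COLOR_RGB2BGR),None,fx=4,fy=4)
o=np.zeros((400,800,3),np.uint8);o[:320,:400]=a;o[:,400:]=b;cv2.imwrite('pics/c2.png',o)
E
```

```text
[0.5263 0.3589 0.085 ] [0.5326 0.4388 0.2624] [[ 0.9967 -0.0777 -0.0242]
 [-0.0814 -0.9536 -0.2897]
 [-0.0005  0.2907 -0.9568]]
[0.5259 0.3531 0.055 ]
[362.1142 287.9637] [283.3238 287.9668]
[362.6457 272.5743] [282.7811 272.584 ]
[363.192  256.7594] [282.2233 256.776 ]
[193, 193, 192, 194, 192, 193, 191, 191, 197, 241, 249, 247, 247, 248, 250, 225, 190, 191, 194, 190, 152, 122, 124, 125, 125, 131, 130, 150, 190, 242, 249, 247, 246, 246, 247, 247, 246, 247, 246, 247, 246, 246, 247, 247, 247, 247, 247, 247, 248, 234, 241, 247, 247, 247, 247]
[152.626  217.5911] [150.5843 217.5746] [146.8298 215.4936]
[287.7529 158.2392] [287.1571 157.4372] [287.2312 151.6722]
```

View pics/c2.png

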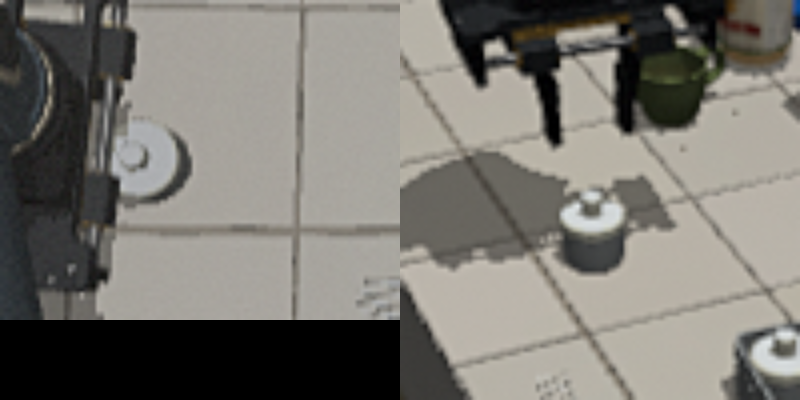

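Emit:
servo_tool --rows '[{"grip": 0.04, "translation": [-0.006, 0, 0.005], "twist": 0}, {"grip": 0.04, "translation": [-0.006, 0, 0.031], "twist": 0}, {"grip": 0.04, "translation": [-0.006, 0, 0.031], "twist": 0}, {"grip": 0.01, "translation": [-0.006, 0, 0.031], "twist": 0}, {"grip": 0.01, "translation": [-0.006, 0, 0.031], "twist": 0}, {"grip": 0.01, "translation": [-0.006, 0, 0.031], "twist": 0}, {"grip": 0.01, "translation": [-0.006, 0, 0.031], "twist": 0}]' --force 20

```text
t: 2.7
ee_pos: [0.5259, 0.3521, 0.0534]
ee_rot: [[0.082, 0.997, 0.001], [0.997, -0.082, 0.001], [0.001, 0.001, -1.0]]
ft_force: [0.7, 0.8, 0.1]
grip_width: 0.0162
gripper_force: 0.0
```

Emit:
servo_tool --rows '[{"grip": 0.01, "translation": [0, 0, 0], "twist": 0}, {"grip": 0.01, "translation": [0, 0, 0], "twist": 0}, {"grip": 0.01, "translation": [0, 0, -0.04], "twist": 0}, {"grip": 0.01, "translation": [0, 0, -0.09], "twist": 0}, {"grip": 0.01, "translation": [0, 0, -0.1], "twist": 0}, {"grip": 0.01, "translation": [0, 0, -0.1], "twist": 0}]'

```text
t: 3.3
ee_pos: [0.5269, 0.3527, 0.1552]
ee_rot: [[0.082, 0.997, 0.004], [0.997, -0.082, 0.004], [0.004, 0.004, -1.0]]
ft_force: [0.3, 0.9, 0.2]
grip_width: 0.0101
gripper_force: 0.0
```

The fingers closed to 10 mm with no force, so the grasp missed the knob. I'll look again.

```bash
python3 - <<'E'
from h import *
f=snap('wrist');f=snap('wrist');s=readout.sense();e=s['ee_pos'];R=s['ee_rot'];print(e,f['eye'])
t=snap('top');sd=snap('side')
w=cv2.resize(cv2.cvtColor(f['color'][120:320,220:420],cv2.COLOR_RGB2BGR),None,fx=2,fy=2)
a=cv2.resize(cv2.cvtColor(t['color'][180:260,120:220],cv2.COLOR_RGB2BGR),None,fx=2,fy=2)
b=cv2.resize(cv2.cvtColor(sd['color'][110:210,240:340],cv2.COLOR_RGB2BGR),None,fx=4,fy=4)
o=np.zeros((600,800,3),np.uint8);o[:400,:400]=w;o[:400,400:]=b;o[410:570,:200]=a;cv2.imwrite('pics/c3.png',o)
print(proj(f,[.5259,.3531,.055]),proj(f,e+R@[0,0,.011]))
print([at_z(f,322,v,.055) for v in (210,220,230,240)])
E
```

```text
[0.5246 0.3515 0.1515] [0.5327 0.4318 0.3316]
[321.525  228.0853] [319.4064 272.1399]
[array([0.5275, 0.3678, 0.055 ]), array([0.5268, 0.3597, 0.055 ]), array([0.5261, 0.3515, 0.055 ]), array([0.5254, 0.3431, 0.055 ])]
```

View pics/c3.png

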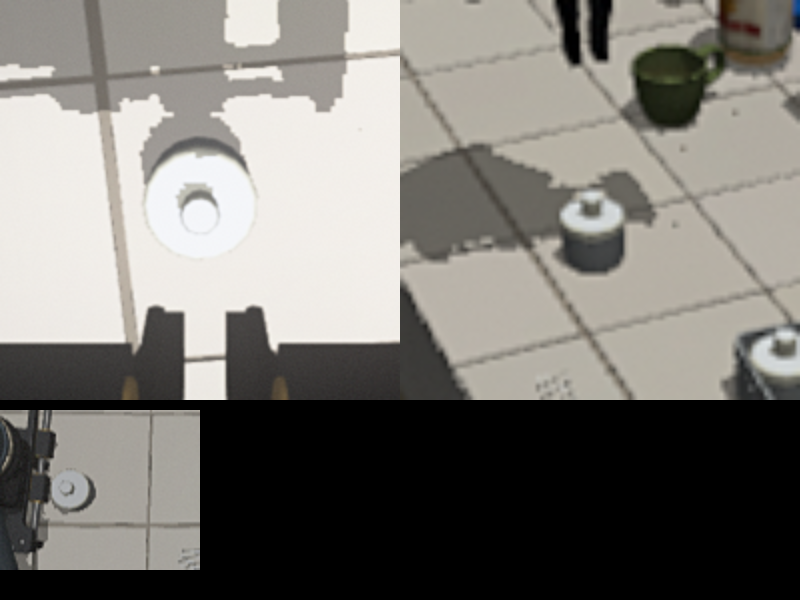

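Emit:
servo_tool --rows '[{"grip": 0.035, "translation": [0.002, 0, 0.03], "twist": 0}, {"grip": 0.035, "translation": [0.002, 0, 0.06], "twist": 0}, {"grip": 0.035, "translation": [0.002, 0, 0.09], "twist": 0}, {"grip": 0.035, "translation": [0.002, 0, 0.101], "twist": 0}, {"grip": 0.035, "translation": [0.002, 0, 0.101], "twist": 0}, {"grip": 0.035, "translation": [0.002, 0, 0.101], "twist": 0}]' --force 40

```text
t: 4.1
ee_pos: [0.5262, 0.3539, 0.0519]
ee_rot: [[0.082, 0.997, 0.001], [0.997, -0.082, 0.0], [0.0, 0.001, -1.0]]
ft_force: [-0.1, -0.5, 0.8]
grip_width: 0.0341
gripper_force: 0.0
```

```bash
python3 - <<'E'
from h import *
P=[];F=[]
for i in range(6):
    f=snap('wrist');s=readout.sense();P.append(s['ee_pos']);F.append(s['ft_force'])
print(np.mean(P,0),np.std(P,0),np.mean(F,0))
w=cv2.resize(cv2.cvtColor(f['color'][200:350,220:420],cv2.COLOR_RGB2BGR),None,fx=3,fy=3)
cv2.imwrite('pics/w4.png',w)
E
```

```text
[0.5265 0.3543 0.0529] [0.0002 0.0001 0.0002] [0.113  0.4887 0.006 ]
```

View pics/w4.png

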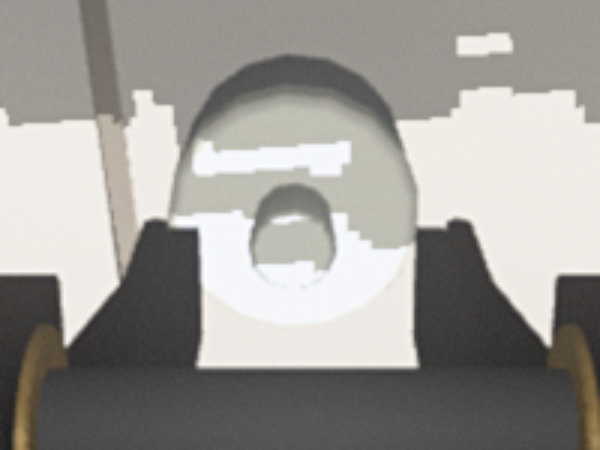

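```bash
python3 - <<'E'
from h import *
f=snap('wrist');sd=snap('side','s4');s=readout.sense();e=s['ee_pos'];R=s['ee_rot']
for z in(-.03,-.02,-.01,0,.011):print(z,proj(f,e+R@[.0095,.017,z]),proj(sd,e+R@[0,0,z]))
print('c3',[proj(sd,[.525,.352,.152-z])for z in(-.02,-.01,0,.011)])
b=cv2.resize(cv2.cvtColor(sd['color'][120:180,250:330],cv2.COLOR_RGB2BGR),None,fx=8,fy=8)
cv2.imwrite('pics/c5.png',b)
E
```

```text
-0.03 [357.6978 288.3261] [287.5495 150.0375]
-0.02 [355.7084 279.2357] [287.7044 153.0218]
-0.01 [353.9277 271.0994] [287.8579 155.9793]
0 [352.3246 263.7745] [288.01   158.9105]
0.011 [350.7363 256.5168] [288.1757 162.1048]
c3 [array([286.0714, 122.3254]), array([286.2384, 125.5703]), array([286.4038, 128.7851]), array([286.5841, 132.2869])]
```

View pics/c5.png

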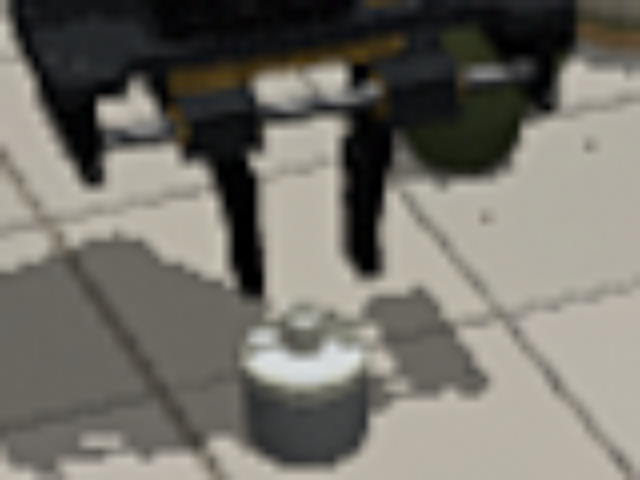

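The side view shows the fingertips at (288,155). That is about 23 mm higher than the stated tool frame puts them, so the fingers closed above the knob. I'll go lower, watching the force.

Emit:
servo_tool --rows '[{"grip": 0.035, "translation": [0, 0, 0.01], "twist": 0}, {"grip": 0.035, "translation": [0, 0, 0.018], "twist": 0}, {"grip": 0.035, "translation": [0, 0, 0.021], "twist": 0}, {"grip": 0.035, "translation": [0, 0, 0.021], "twist": 0}]' --force 25

```text
t: 4.9
ee_pos: [0.525, 0.3533, 0.0294]
ee_rot: [[0.082, 0.997, -0.002], [0.997, -0.082, -0.001], [-0.001, -0.002, -1.0]]
ft_force: [0.6, 0.1, 0.2]
grip_width: 0.0351
gripper_force: 0.0
```

Emit:
servo_tool --rows '[{"grip": 0.008, "translation": [0, 0, 0], "twist": 0}, {"grip": 0.008, "translation": [0, 0, 0], "twist": 0}, {"grip": 0.008, "translation": [0, 0, 0], "twist": 0}, {"grip": 0.008, "translation": [0, 0, 0], "twist": 0}, {"grip": 0.008, "translation": [0, 0, 0], "twist": 0}, {"grip": 0.008, "translation": [0, 0, 0], "twist": 0}, {"grip": 0.008, "translation": [0, 0, 0], "twist": 0}]'

```text
t: 5.6
ee_pos: [0.5256, 0.354, 0.0308]
ee_rot: [[0.082, 0.997, -0.0], [0.997, -0.082, 0.0], [0.0, -0.0, -1.0]]
ft_force: [-0.6, 0.5, 2.9]
grip_width: 0.0145
gripper_force: 25.0
```

```bash
python3 - <<'E'
from h import *
f=snap('wrist');s=readout.sense();print(s['ee_pos'],s['ft_force'],s['grip_width'],s['gripper_force'])
E
```

```text
[0.5256 0.354  0.0307] [-2.0366 -0.4196  2.8443] 0.014595336213501632 25.00418186187744
```

Emit:
servo_tool --rows '[{"grip": 0.008, "translation": [0, 0, -0.015], "twist": 0}, {"grip": 0.008, "translation": [0, 0, -0.05], "twist": 0}, {"grip": 0.008, "translation": [0, 0, -0.09], "twist": 0}, {"grip": 0.008, "translation": [-0.03, 0.007, -0.11], "twist": 0}, {"grip": 0.008, "translation": [-0.06, 0.015, -0.11], "twist": 0}, {"grip": 0.008, "translation": [-0.09, 0.022, -0.11], "twist": 0}, {"grip": 0.008, "translation": [-0.12, 0.029, -0.11], "twist": 0}, {"grip": 0.008, "translation": [-0.15, 0.037, -0.11], "twist": 0}]'

```text
t: 6.45
ee_pos: [0.5505, 0.1999, 0.1415]
ee_rot: [[0.082, 0.997, 0.001], [0.997, -0.082, 0.0], [0.001, 0.001, -1.0]]
ft_force: [0.5, 0.2, -0.9]
grip_width: 0.0147
gripper_force: 25.0
```

Emit:
servo_tool --rows '[{"grip": 0.008, "translation": [-0.035, 0.009, 0], "twist": 0}, {"grip": 0.008, "translation": [-0.07, 0.017, 0], "twist": 0}, {"grip": 0.008, "translation": [-0.1, 0.025, 0], "twist": 0}, {"grip": 0.008, "translation": [-0.126, 0.031, 0], "twist": 0}, {"grip": 0.008, "translation": [-0.126, 0.031, 0], "twist": 0}, {"grip": 0.008, "translation": [-0.126, 0.031, 0], "twist": 0}, {"grip": 0.008, "translation": [-0.126, 0.031, 0], "twist": 0}]'

```text
t: 7.15
ee_pos: [0.5708, 0.0746, 0.1408]
ee_rot: [[0.08, 0.997, 0.0], [0.997, -0.08, 0.001], [0.001, 0.0, -1.0]]
ft_force: [0.7, 1.3, -1.6]
grip_width: 0.0144
gripper_force: 25.0
```

```bash
python3 - <<'E'
from h import *
f=snap('wrist');f=snap('wrist');sd=snap('side');s=readout.sense();e=s['ee_pos'];print(e,s['ee_rot'])
w=cv2.cvtColor(f['color'][40:440,120:520],cv2.COLOR_RGB2BGR);w=cv2.resize(w,None,fx=1.25,fy=1.25)
b=cv2.resize(cv2.cvtColor(sd['color'][160:260,290:390],cv2.COLOR_RGB2BGR),None,fx=3,fy=3)
o=np.zeros((500,800,3),np.uint8);o[:,:500]=w;o[:300,500:]=b;cv2.imwrite('pics/w6.png',o)
c=np.array([.5704,.0738]);a=np.array([.083,.9965])
for k in(-.054,0,.054):print(proj(f,[*(c+a*k),.058]))
import pickle;pickle.dump(f,open('w6.pkl','wb'))
E
```

```text
[0.5707 0.0747 0.1405] [[ 0.0796  0.9968 -0.0001]
 [ 0.9968 -0.0796  0.0005]
 [ 0.0005 -0.0001 -1.    ]]
[320.7707 300.8274]
[320.8455 236.4281]
[320.9293 164.2104]
```

View pics/w6.png

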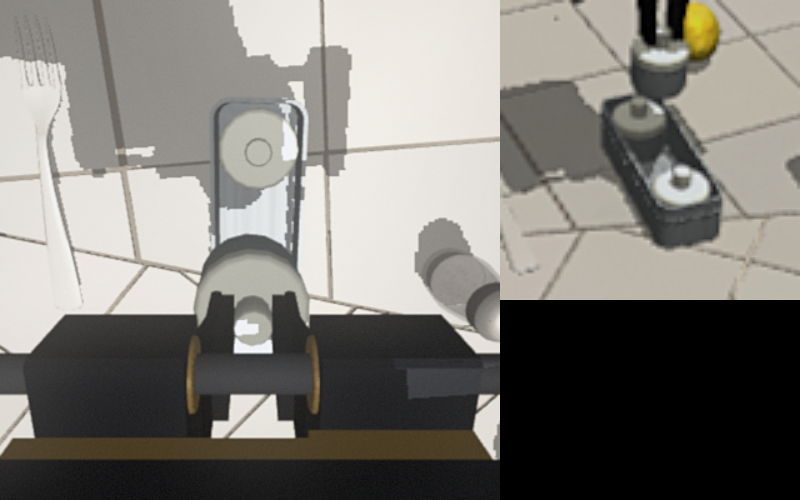

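Knob k1 is at (326,162) and the tin's far rim is centred at (328,120). The held pot's lid is centred at u≈321 and hangs upright.

```bash
python3 - <<'E'
from h import *
import pickle;f=pickle.load(open('w6.pkl','rb'))
print('k1',at_z(f,326.4,161.6,.058),'rim',at_z(f,328,121,.045),at_z(f,325.6,228,.045))
print('pot lid',at_z(f,321.2,272,.150),'knobtop',at_z(f,322,302,.165))
print(f['eye'],f['attitude'])
t=snap('top');print(at_z(t,244.9,197.3,.058),at_z(t,288.9,201.8,.058))
E
```

```text
k1 [0.5789 0.1291 0.058 ] rim [0.5824 0.1567 0.045 ] [0.5743 0.0764 0.045 ]
pot lid [0.5717 0.0835 0.15  ] knobtop [0.5713 0.0745 0.165 ]
[0.5778 0.1547 0.3193] [[ 0.9967 -0.0775 -0.0233]
 [-0.0809 -0.9539 -0.2891]
 [ 0.0002  0.29   -0.957 ]]
[0.5766 0.1281 0.058 ] [0.5663 0.0201 0.058 ]
```

Emit:
servo_tool --rows '[{"grip": 0.008, "translation": [0.001, 0.002, 0.02], "twist": 0}, {"grip": 0.008, "translation": [0.001, 0.002, 0.045], "twist": 0}, {"grip": 0.008, "translation": [0.001, 0.002, 0.058], "twist": 0}, {"grip": 0.008, "translation": [0.001, 0.002, 0.058], "twist": 0}]'

```text
t: 7.75
ee_pos: [0.5713, 0.0742, 0.0807]
ee_rot: [[0.081, 0.997, -0.004], [0.997, -0.081, -0.001], [-0.001, -0.004, -1.0]]
ft_force: [-0.7, 0.4, -0.8]
grip_width: 0.0146
gripper_force: 25.0
```

```bash
python3 - <<'E'
from h import *
f=snap('wrist');f=snap('wrist');sd=snap('side');s=readout.sense();e=s['ee_pos'];print(e,s['ft_force'])
w=cv2.cvtColor(f['color'][100:320,220:420],cv2.COLOR_RGB2BGR);w=cv2.resize(w,None,fx=2.5,fy=2.5)
b=cv2.resize(cv2.cvtColor(sd['color'][180:250,310:370],cv2.COLOR_RGB2BGR),None,fx=5,fy=5)
o=np.zeros((550,800,3),np.uint8);o[:,:500]=w;o[:350,500:]=b;cv2.imwrite('pics/w7.png',o)
import pickle;pickle.dump(f,open('w7.pkl','wb'))
E
```

```text
[0.5737 0.0741 0.0834] [ 0.365  -0.028  -1.1398]
```

View pics/w7.png

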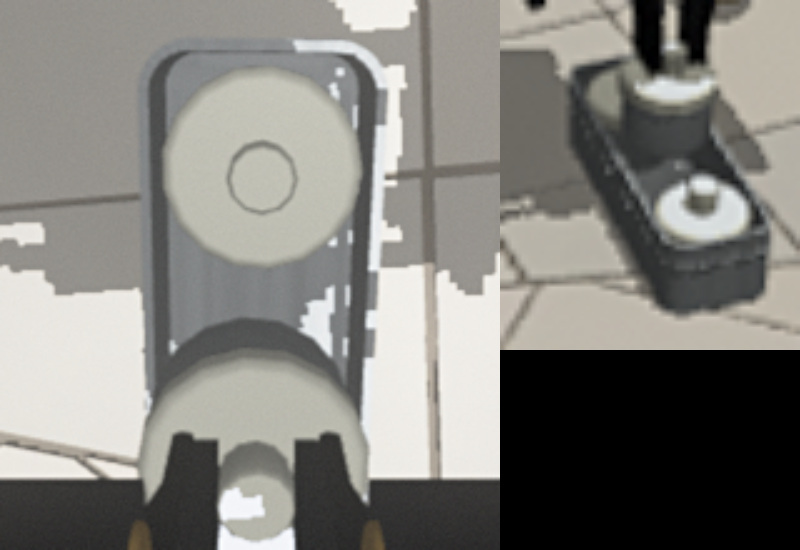

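Sorry, that was my 11th picture, one over the limit of 10. I'll view no more and work numerically from here. It shows the pot about 1 mm left of the tin's axis, just above the rim, with k1's knob at (324.8,171.2).

```bash
python3 - <<'E'
from h import *
import pickle;f=pickle.load(open('w7.pkl','rb'))
print('k1',at_z(f,324.8,171.2,.058),'rimaxis',at_z(f,220+257/2.5,100+380/2.5,.045),at_z(f,220+263.5/2.5,140,.045))
print('knobtop',at_z(f,220+256/2.5,100+503/2.5,.107),'lid',at_z(f,220+253.5/2.5,100+460/2.5,.092),'bot',at_z(f,220+252/2.5,252,.052))
E
```

```text
k1 [0.5791 0.129  0.058 ] rimaxis [0.5737 0.0769 0.045 ] [0.5809 0.1452 0.045 ]
knobtop [0.5733 0.0747 0.107 ] lid [0.573  0.0766 0.092 ] bot [0.5727 0.0795 0.052 ]
```

Emit:
servo_tool --rows '[{"grip": 0.008, "translation": [0, 0.001, 0.005], "twist": 0}, {"grip": 0.008, "translation": [0, 0.001, 0.013], "twist": 0}, {"grip": 0.008, "translation": [0, 0.001, 0.021], "twist": 0}, {"grip": 0.008, "translation": [0, 0.001, 0.021], "twist": 0}]'

```text
t: 8.3
ee_pos: [0.5728, 0.0738, 0.0601]
ee_rot: [[0.082, 0.997, -0.003], [0.997, -0.082, -0.0], [-0.001, -0.003, -1.0]]
ft_force: [-0.0, -0.1, -0.7]
grip_width: 0.0145
gripper_force: 25.0
```

Emit:
servo_tool --rows '[{"grip": 0.008, "translation": [0, 0, 0.008], "twist": 0}, {"grip": 0.008, "translation": [0, 0, 0.016], "twist": 0}, {"grip": 0.008, "translation": [0, 0, 0.023], "twist": 0}, {"grip": 0.008, "translation": [0, 0, 0.026], "twist": 0}, {"grip": 0.008, "translation": [0, 0, 0.027], "twist": 0}, {"grip": 0.008, "translation": [0, 0, 0.027], "twist": 0}]'

```text
t: 8.9
ee_pos: [0.5739, 0.0739, 0.0344]
ee_rot: [[0.082, 0.997, -0.0], [0.997, -0.082, 0.0], [0.0, -0.0, -1.0]]
ft_force: [0.3, 0.9, -2.0]
grip_width: 0.0147
gripper_force: 25.0
```

```bash
python3 - <<'E'
from h import *
f=snap('wrist');s=readout.sense();print(s['ee_pos'],s['ft_force'],s['grip_width'],s['gripper_force'])
E
```

```text
[0.5741 0.0739 0.0346] [-1.0818  0.1362 -0.9831] 0.014816024731484499 24.967547357082367
```

Emit:
servo_tool --rows '[{"grip": 0.008, "translation": [0, 0, 0.001], "twist": 0}, {"grip": 0.008, "translation": [0, 0, 0.001], "twist": 0}, {"grip": 0.024, "translation": [0, 0, 0.001], "twist": 0}, {"grip": 0.024, "translation": [0, 0, 0.001], "twist": 0}, {"grip": 0.024, "translation": [0, 0, 0.001], "twist": 0}, {"grip": 0.024, "translation": [0, 0, -0.01], "twist": 0}, {"grip": 0.024, "translation": [0, 0, -0.03], "twist": 0}, {"grip": 0.03, "translation": [0, 0, -0.07], "twist": 0}]'

```text
t: 9.75
ee_pos: [0.5719, 0.0737, 0.1037]
ee_rot: [[0.082, 0.997, -0.005], [0.997, -0.082, -0.001], [-0.002, -0.005, -1.0]]
ft_force: [0.4, 0.2, -0.4]
grip_width: 0.0265
gripper_force: 0.0
```

```bash
python3 - <<'E'
from h import *
for i in range(4): f=snap('wrist')
s=readout.sense();print(s['ee_pos'],s['ft_force'],s['grip_width'])
t=snap('top')
# tin knobs in wrist
g=cv2.GaussianBlur(cv2.cvtColor(f['color'],cv2.COLOR_RGB2GRAY),(3,3),0)
c=cv2.HoughCircles(g[100:330,250:400],cv2.HOUGH_GRADIENT_ALT,1,5,param1=60,param2=.4,minRadius=6,maxRadius=50)
if c is not None:
  for x,y,r_ in c[0]: print((x+250,y+100,r_),at_z(f,x+250,y+100,.058 if r_<18 else .043))
# lids in top view: bright plate contrast
im=t['color'];roi=im[190:250,340:445]
print(cv2.cvtColor(roi,cv2.COLOR_RGB2GRAY)[::3,::5])
E
```

```text
[0.5747 0.0741 0.1061] [-0.4752  0.6638  0.224 ] 0.02987014342720893
(np.float32(316.0), np.float32(251.0), np.float32(36.394814)) [0.5726 0.0681 0.043 ]
(np.float32(313.0), np.float32(143.0), np.float32(40.55298)) [0.5772 0.1429 0.043 ]
(np.float32(317.0), np.float32(166.0), np.float32(35.178997)) [0.5785 0.1278 0.043 ]
(np.float32(318.0), np.float32(294.0), np.float32(31.722776)) [0.571  0.0343 0.043 ]
(np.float32(303.0), np.float32(145.0), np.float32(29.380318)) [0.5706 0.1422 0.043 ]
(np.float32(317.0), np.float32(244.0), np.float32(32.79872)) [0.5737 0.0733 0.043 ]
(np.float32(349.0), np.float32(157.0), np.float32(33.480095)) [0.6002 0.1319 0.043 ]
(np.float32(343.0), np.float32(137.0), np.float32(19.700878)) [0.597 0.145 0.043]
(np.float32(340.0), np.float32(288.0), np.float32(37.302647)) [0.5876 0.0377 0.043 ]
(np.float32(313.0), np.float32(143.0), np.float32(29.122515)) [0.5772 0.1429 0.043 ]
(np.float32(355.0), np.float32(209.0), np.float32(28.8907)) [0.6021 0.0964 0.043 ]
(np.float32(366.0), np.float32(221.0), np.float32(16.725431)) [0.6076 0.0913 0.058 ]
(np.float32(368.0)
[... 3177 characters left out ...]
8  98 166 161 162 165 163 165 167 167 164 166 166 167 166 165
  152 178 184]
 [176 174 110  97 164 157 155 166 172 169 170 171 174 170 168 170 167 170
  173 180 122]
 [175 174 107  82 128 170 169 170 171 168 167 169 163 166 169 151 158 170
  177 123 180]
 [176 174 185 118 102 124 139 121 122 114 127 120  98 103  86 100 101 180
  178 170 181]
 [174 176 117 181 154 180 164 162 163 164 162 162 103  97  91  94 154 179
  116 177 151]
 [173 183 182 176 179 136 173 175 174 174 175 174 177 176 175 176 177 181
  181 175 177]
 [174 143 178 176 177 177 178 176 175 175 176 175 176 176 178 177 176 139
  176 177 176]
 [152 178 177 176 177 179 119 173 175 175 173 175 177 173 176 175 165 177
  176 177 177]]
```

Emit:
servo_tool --rows '[{"grip": 0.05, "translation": [-0.02, 0, -0.03], "twist": 0}, {"grip": 0.06, "translation": [-0.05, 0, -0.06], "twist": 0}, {"grip": 0.084, "translation": [-0.08, 0, -0.09], "twist": 0}, {"grip": 0.084, "translation": [-0.1, 0, -0.1], "twist": 0}, {"grip": 0.084, "translation": [-0.1, 0, -0.1], "twist": 0}, {"grip": 0.084, "translation": [-0.1, 0, -0.1], "twist": 0}, {"grip": 0.084, "translation": [-0.1, 0, -0.1], "twist": 0}]'

```text
t: 10.7
ee_pos: [0.5649, -0.0238, 0.2028]
ee_rot: [[0.079, 0.997, -0.003], [0.997, -0.079, 0.001], [0.0, -0.003, -1.0]]
ft_force: [0.0, 0.9, -1.5]
grip_width: 0.0779
gripper_force: 0.0
```

```bash
cat >> h.py <<'E'
def rect(f,c,yaw,w,l,z,thr=8,lim=12):
    """sample gradient across the long & short edges of rect with outer size w x l at height z; print edge candidates (offset outward in mm, signed gradient)"""
    g=cv2.GaussianBlur(cv2.cvtColor(f['color'],cv2.COLOR_RGB2GRAY),(3,3),0).astype(np.float32)
    a=np.array([-np.sin(yaw),np.cos(yaw)]);b=np.array([np.cos(yaw),np.sin(yaw)])
    o=np.arange(-lim,lim+.1,.5)
    for nm,n,t,h,L in(('+x',b,a,w/2,l),('-x',-b,a,w/2,l),('+y',a,b,l/2,w),('-y',-a,b,l/2,w)):
        for k in np.linspace(-.38,.38,6 if l==L else 4):
            pts=[proj(f,[*(c+n*(h+q/1000)+t*k*L),z]) for q in o]
            m=np.float32(pts).reshape(-1,1,2)
            v=cv2.remap(g,m[...,0],m[...,1],cv2.INTER_LINEAR)[:,0]
            d=np.gradient(v);pk=[i for i in range(1,len(d)-1) if abs(d[i])>thr and abs(d[i])>=abs(d[i-1]) and abs(d[i])>abs(d[i+1])]
            print(nm,round(k*L*1000),[(float(o[i]),int(d[i])) for i in pk],pts[0].round().astype(int))
E
python3 - <<'E'
from h import *
for i in range(3): f=snap('wrist')
import pickle;pickle.dump(f,open('w8.pkl','wb'))
s=readout.sense();print(s['ee_pos'])
rect(f,np.array([.5740,.0752]),-.095,.058,.168,.045)
t=snap('top');print('lid',at_z(t,392.6,221.4,.055))
E
```

```text
[ 0.5653 -0.0243  0.2033]
+x -64 [(-8.0, -17), (-5.0, -15), (-2.5, 25)] [340 174]
+x -38 [(-5.0, -10), (-2.5, 10)] [341 146]
+x -13 [(-5.0, -11), (-2.5, 11)] [342 117]
+x 13 [(-5.5, -11), (-2.5, 11)] [343  86]
+x 38 [(-10.5, -22), (-5.0, -14), (-2.5, 25)] [343  53]
+x 64 [(-8.5, -20), (-5.5, -11), (-3.0, 25), (10.0, -17)] [344  19]
-x -64 [(-8.5, -19), (-5.5, -9), (-2.5, 24)] [303 174]
-x -38 [(-5.5, -8), (-2.5, 8)] [303 146]
-x -13 [(-9.5, -8), (-5.5, -9), (-2.5, 10)] [303 116]
-x 13 [(-5.5, -10), (-2.5, 11)] [303  85]
-x 38 [(-11.5, -8), (-5.5, -11), (-2.5, 11)] [303  52]
-x 64 [(-9.0, -8), (-5.5, -10), (-2.5, 10)] [303  18]
+y -22 [(-6.5, -29)] [297   7]
+y -7 [(-9.0, -33), (-6.5, -33)] [315   7]
+y 7 [(-9.0, -33), (-6.5, -34)] [333   8]
+y 22 [(-6.0, -36)] [351   8]
-y -22 [(-4.0, 20)] [298 183]
-y -7 [(-7.5, -26), (-2.5, 22)] [314 183]
-y 7 [(-8.0, -27), (-2.5, 24), (0.5, -11), (3.5, 12)] [329 183]
-y 22 [(-4.0, 21), (11.5, -9)] [345 183]
lid [ 0.5204 -0.2344  0.055 ]
```

Emit:
servo_tool --rows '[{"grip": 0.087, "translation": [-0.04, -0.003, 0], "twist": 0}, {"grip": 0.087, "translation": [-0.085, -0.007, 0], "twist": 0}, {"grip": 0.087, "translation": [-0.13, -0.011, 0], "twist": 0}, {"grip": 0.087, "translation": [-0.175, -0.015, 0], "twist": 0}, {"grip": 0.087, "translation": [-0.22, -0.019, 0], "twist": 0}, {"grip": 0.087, "translation": [-0.265, -0.023, 0], "twist": 0}, {"grip": 0.087, "translation": [-0.3, -0.0265, 0], "twist": 0}, {"grip": 0.087, "translation": [-0.312, -0.0275, 0], "twist": 0}]'

```text
t: 11.7
ee_pos: [0.5108, -0.3388, 0.2044]
ee_rot: [[0.087, 0.996, -0.001], [0.996, -0.087, -0.002], [-0.002, -0.001, -1.0]]
ft_force: [0.1, -0.4, -0.2]
grip_width: 0.0868
gripper_force: 0.0
```

```bash
python3 - <<'E'
from h import *
for i in range(5): f=snap('wrist')
import pickle;pickle.dump(f,open('w9.pkl','wb'))
s=readout.sense();print(s['ee_pos'],s['ee_rot'][:,0])
print('OUTER top');rect(f,np.array([.5225,-.233]),-.03,.062,.172,.055)
print('INNER top');rect(f,np.array([.5225,-.233]),-.03,.068,.178,.027)
E
```

```text
[ 0.5139 -0.3318  0.2041] [0.0784 0.9969 0.0019]
OUTER top
+x -65 [(-0.5, 21)] [347 176]
+x -39 [] [346 147]
+x -13 [] [345 115]
+x 13 [(-11.0, -16), (-6.0, 12)] [344  83]
+x 39 [] [343  48]
+x 65 [] [342  12]
-x -65 [] [305 178]
-x -39 [(0.0, 19)] [303 149]
-x -13 [] [301 118]
-x 13 [] [299  85]
-x 39 [] [297  51]
-x 65 [] [294  15]
+y -24 [(-9.5, -56)] [288   3]
+y -8 [(-10.5, -65)] [308   2]
+y 8 [(-11.0, -92)] [327   1]
+y 24 [] [347   0]
-y -24 [(9.0, -12)] [301 188]
-y -8 [(6.0, -14), (9.5, 14)] [318 187]
-y 8 [] [335 186]
-y 24 [] [352 185]
INNER top
+x -68 [(-1.0, 21)] [348 174]
+x -41 [] [347 146]
+x -14 [] [346 116]
+x 14 [] [346  85]
+x 41 [] [345  53]
+x 68 [] [344  19]
-x -68 [] [303 177]
-x -41 [(0.0, 17)] [302 149]
-x -14 [] [300 119]
-x 14 [] [298  88]
-x 41 [] [295  56]
-x 68 [] [293  22]
+y -26 [(-4.5, -47)] [288  10]
+y -9 [(-5.0, -64)] [308   9]
+y 9 [(-6.0, -92)] [328   7]
+y 26 [(-7.0, -92)] [348   6]
-y -26 [] [300 186]
-y -9 [(9.0, -12)] [318 186]
-y 9 [] [335 185]
-y 26 [] [352 184]
```

```bash
python3 - <<'E'
from h import *
import pickle;f=pickle.load(open('w9.pkl','rb'))
g=cv2.cvtColor(f['color'],cv2.COLOR_RGB2GRAY)[:270]
L=cv2.createLineSegmentDetector(cv2.LSD_REFINE_STD).detect(cv2.convertScaleAbs(g,alpha=1))[0][:,0]
for l in L:
    n=np.hypot(l[2]-l[0],l[3]-l[1])
    if n>25 and 250<(l[0]+l[2])/2<420: print(l.round(1),int(n))
for v in (60,110,160): print(v,cv2.GaussianBlur(g,(1,9),0)[v,262:402:2].tolist())
E
```

```text
[400.3 116.4 378.2 141.9] 33
[306.4 218.7 211.1 141.6] 122
[310.  221.1 268.9 268.8] 62
[335.8 153.4 309.3 156. ] 26
[367.7 268.6 309.9 221.5] 74
[311.4 218.5 373.7 269. ] 80
[264.8 268.5 307.6 218.9] 65
[379.9 135.  397.6 113.9] 27
[300.5 161.5 325.7 159.4] 25
[382.1  92.9 400.4 110.9] 25
[235.  156.1 308.9 215.9] 95
[378.4  95.3 358.7  76.3] 27
[355.3   0.6 356.8  63.1] 62
[288.5 130.7 280.1  26.9] 104
[356.9  84.4 358.6 153.1] 68
60 [126, 126, 125, 123, 125, 125, 125, 124, 124, 125, 131, 112, 112, 116, 117, 117, 118, 122, 122, 117, 117, 121, 120, 119, 117, 118, 122, 130, 133, 175, 171, 184, 193, 191, 187, 182, 179, 184, 190, 190, 191, 190, 189, 182, 191, 192, 185, 188, 220, 216, 216, 216, 216, 217, 216, 216, 212, 213, 217, 215, 216, 216, 216, 215, 216, 217, 216, 216, 216, 216]
110 [125, 126, 126, 125, 126, 125, 126, 126, 126, 127, 125, 127, 132, 112, 112, 117, 117, 117, 121, 121, 122, 118, 117, 121, 119, 117, 116, 116, 119, 178, 195, 191, 193, 196, 197, 194, 187, 183, 188, 193, 194, 187, 122, 121, 120, 121, 121, 119, 133, 131, 133, 132, 131, 132, 132, 133, 131, 133, 131, 196, 215, 214, 215, 215, 215, 207, 184, 160, 163, 194]
160 [212, 212, 214, 213, 213, 214, 213, 213, 213, 213, 214, 214, 214, 214, 187, 143, 132, 138, 155, 188, 192, 179, 178, 172, 177, 180, 175, 155, 154, 159, 161, 159, 157, 194, 194, 187, 182, 175, 171, 176, 160, 123, 122, 120, 121, 119, 120, 117, 120, 142, 155, 212, 223, 223, 222, 222, 222, 222, 222, 223, 222, 222, 222, 222, 222, 222, 221, 222, 222, 221]
```

```bash
python3 - <<'E'
from h import *
import pickle;f=pickle.load(open('w9.pkl','rb'))
def P(u,v,z):return at_z(f,u,v,z)[:2]
for z in(.055,.027):
    A=P(288.5,130.7,z),P(280.1,26.9,z);B=P(355.3,.6,z),P(358.6,153.1,z)
    ya=np.arctan2(*(A[1]-A[0])[::-1])-np.pi/2;yb=np.arctan2(*(B[0]-B[1])[::-1])-np.pi/2
    n=(B[1]-A[0]);w=n@np.array([np.cos(ya),np.sin(ya)]);print(z,'yaw',ya,yb,'w',w)
    la=np.polyfit([p[1] for p in A],[p[0] for p in A],1);lb=np.polyfit([p[1] for p in B],[p[0] for p in B],1)
    for y in(-.3,-.233,-.17):print(y,np.polyval(la,y),np.polyval(lb,y),(np.polyval(la,y)+np.polyval(lb,y))/2)
    print([P(u,v,z) for u,v in((322,155),(313,160.5))])
g=cv2.cvtColor(f['color'],cv2.COLOR_RGB2GRAY)
for u in(310,325,340):print(u,g[140:180,u].tolist(),g[0:30,u].tolist())
E
```

```text
0.055 yaw -0.02397754140797126 -0.02990732610073077 w 0.06050002565287587
-0.3 0.49006977954896086 0.5504646402151451 0.520267209882053
-0.233 0.4916765827642008 0.5524690287067281 0.5220728057354644
-0.17 0.49318745742927717 0.554353752213739 0.5237706048215081
[array([ 0.5186, -0.2784]), array([ 0.5102, -0.2825])]
0.027 yaw -0.02397754140797148 -0.02990732610073099 w 0.06566977482752896
-0.3 0.4875389566950349 0.5531185794868924 0.5203287680909636
-0.233 0.48914575991027487 0.5551229679784754 0.5221343639443752
-0.17 0.49065663457535125 0.5570076914854863 0.5238321630304188
[array([ 0.5184, -0.2806]), array([ 0.5093, -0.2851])]
310 [120, 120, 121, 122, 120, 123, 118, 121, 120, 121, 120, 120, 118, 119, 118, 119, 182, 205, 202, 202, 203, 154, 115, 117, 120, 120, 121, 119, 116, 118, 184, 203, 201, 200, 200, 201, 202, 202, 199, 197] [182, 187, 185, 144, 117, 116, 114, 116, 116, 118, 117, 117, 119, 119, 114, 118, 116, 116, 117, 120, 116, 116, 118, 119, 118, 118, 117, 120, 116, 120]
325 [197, 200, 202, 149, 114, 116, 116, 119, 120, 118, 120, 120, 118, 117, 118, 182, 203, 198, 201, 201, 150, 117, 115, 117, 119, 121, 121, 115, 118, 158, 174, 198, 202, 204, 203, 202, 203, 201, 201, 205] [181, 187, 185, 184, 182, 179, 179, 179, 182, 184, 186, 186, 187, 187, 187, 188, 186, 187, 190, 189, 187, 189, 188, 190, 191, 192, 192, 192, 190, 196]
340 [195, 199, 199, 201, 150, 115, 115, 118, 117, 117, 117, 119, 116, 115, 116, 115, 178, 200, 198, 201, 205, 154, 112, 116, 116, 117, 116, 115, 111, 117, 180, 200, 202, 201, 200, 198, 197, 199, 201, 200] [182, 180, 179, 184, 185, 186, 188, 188, 186, 184, 186, 187, 185, 185, 187, 188, 186, 187, 186, 187, 188, 187, 187, 188, 189, 189, 186, 190, 187, 190]
```

```bash
python3 - <<'E'
from h import *
import pickle;f=pickle.load(open('w9.pkl','rb'))
g=cv2.cvtColor(f['color'],cv2.COLOR_RGB2GRAY)
for u in(315,328,340,350):print(u,g[172:250,u].tolist())
for y in(-.32,-.322,-.325):print(proj(f,[.521,y,.027]),proj(f,[.521,y+.003,.055]),proj(f,[.521,y,0]))
E
```

```text
315 [199, 200, 200, 198, 200, 199, 203, 201, 202, 201, 203, 204, 207, 204, 207, 206, 207, 206, 203, 204, 202, 205, 208, 207, 205, 201, 203, 208, 207, 207, 213, 219, 221, 221, 223, 223, 224, 221, 209, 175, 149, 134, 148, 184, 222, 229, 229, 227, 230, 212, 172, 145, 131, 170, 216, 225, 225, 222, 221, 221, 222, 220, 220, 221, 222, 221, 220, 222, 220, 219, 219, 221, 220, 220, 220, 220, 221, 220]
328 [209, 207, 205, 203, 203, 205, 207, 206, 207, 205, 207, 205, 203, 205, 208, 207, 211, 209, 205, 206, 207, 208, 210, 208, 206, 204, 209, 209, 210, 214, 223, 225, 224, 225, 224, 225, 224, 225, 224, 224, 225, 226, 225, 225, 225, 225, 224, 225, 226, 225, 224, 227, 226, 226, 226, 225, 225, 227, 226, 220, 190, 156, 134, 132, 178, 219, 224, 223, 222, 221, 222, 220, 221, 221, 221, 220, 220, 220]
340 [202, 201, 200, 198, 197, 199, 201, 200, 200, 200, 202, 201, 204, 207, 213, 213, 211, 207, 206, 208, 211, 214, 209, 208, 204, 206, 209, 214, 216, 220, 224, 224, 224, 226, 225, 226, 225, 224, 225, 223, 224, 225, 224, 224, 225, 225, 225, 224, 225, 222, 224, 224, 224, 224, 225, 224, 226, 224, 224, 225, 226, 226, 224, 223, 227, 226, 225, 227, 229, 219, 189, 157, 144, 139, 190, 220, 223, 221]
350 [121, 120, 121, 120, 117, 125, 186, 212, 211, 207, 208, 210, 209, 207, 208, 209, 211, 210, 210, 213, 214, 213, 212, 212, 209, 205, 198, 198, 216, 224, 224, 224, 223, 225, 224, 225, 224, 224, 224, 223, 223, 224, 224, 224, 224, 223, 224, 224, 223, 225, 224, 224, 226, 224, 226, 223, 225, 225, 225, 225, 225, 225, 224, 226, 224, 225, 223, 226, 225, 224, 225, 225, 226, 226, 225, 225, 226, 223]
[327.8316 195.0612] [328.0383 197.5247] [327.4527 190.3459]
[327.9851 197.0362] [328.2041 199.6595] [327.5964 192.1957]
[328.2143 199.9867] [328.4517 202.848 ] [327.8112 194.9601]
```

Emit:
servo_tool --rows '[{"grip": 0.087, "translation": [0.04, 0, 0], "twist": -1}, {"grip": 0.087, "translation": [0.08, 0, 0.02], "twist": -3.15}, {"grip": 0.087, "translation": [0.0975, 0, 0.06], "twist": -3.15}, {"grip": 0.087, "translation": [0.0975, 0, 0.1], "twist": -3.15}, {"grip": 0.087, "translation": [0.0975, 0, 0.124], "twist": -3.15}, {"grip": 0.087, "translation": [0.0975, 0, 0.124], "twist": -3.15}, {"grip": 0.087, "translation": [0.0975, 0, 0.124], "twist": -3.15}]'

```text
t: 12.65
ee_pos: [0.5216, -0.236, 0.081]
ee_rot: [[0.025, 1.0, 0.0], [1.0, -0.025, 0.0], [0.0, 0.0, -1.0]]
ft_force: [0.1, -0.6, 0.0]
grip_width: 0.087
gripper_force: 0.0
```

```bash
python3 - <<'E'
from h import *
for i in range(3): f=snap('wrist')
s=readout.sense();e=s['ee_pos'];R=s['ee_rot'];print(e,R[:,0])
g=cv2.cvtColor(f['color'],cv2.COLOR_RGB2GRAY)
for z in(.055,.027):print(z,proj(f,[.522-.031,-.2347,z]),proj(f,[.522+.031,-.2347,z]))
for v in(150,200,250,268):print(v,g[v,200:440:3].tolist())
for sgn in(-1,1):print('tip',proj(f,e+R@[.0095,sgn*.0435,-.010]))
gg=cv2.createLineSegmentDetector().detect(g[:300])[0][:,0]
for l in gg:
    if abs(l[3]-l[1])>40 and abs(l[2]-l[0])<25: print(l.round(1),at_z(f,l[0],l[1],.055)[:2],at_z(f,l[2],l[3],.055)[:2])
E
```

```text
[ 0.5222 -0.2375  0.0823] [ 0.0264  0.9997 -0.0007]
0.055 [269.2367 259.128 ] [371.2441 256.3808]
0.027 [274.8391 244.4145] [365.7543 241.9485]
150 [131, 131, 134, 132, 131, 130, 130, 132, 132, 133, 132, 131, 132, 134, 133, 87, 87, 109, 127, 128, 131, 127, 111, 112, 112, 117, 116, 114, 117, 118, 114, 115, 117, 119, 117, 118, 116, 113, 114, 120, 120, 115, 121, 122, 118, 117, 116, 113, 121, 121, 123, 123, 122, 118, 117, 120, 116, 116, 118, 135, 131, 132, 133, 135, 135, 134, 133, 134, 133, 133, 135, 134, 133, 136, 134, 133, 225, 221, 219, 221]
200 [132, 92, 92, 125, 130, 130, 131, 130, 131, 130, 129, 131, 130, 130, 129, 127, 128, 130, 127, 129, 129, 129, 123, 114, 110, 112, 115, 114, 117, 118, 117, 115, 116, 115, 117, 112, 110, 114, 115, 119, 117, 110, 114, 115, 117, 113, 203, 204, 211, 213, 217, 216, 214, 208, 213, 216, 207, 212, 108, 100, 129, 135, 135, 135, 136, 134, 135, 136, 136, 132, 134, 135, 134, 133, 229, 223, 225, 224, 223, 223]
250 [209, 211, 207, 213, 211, 210, 209, 212, 211, 211, 212, 211, 212, 213, 212, 212, 212, 213, 211, 212, 214, 213, 215, 161, 110, 113, 118, 112, 117, 
[... 379 characters left out ...]
 184, 188, 196, 198, 200, 204, 207, 203, 198, 209, 204, 201, 200, 200, 207, 207, 208, 206, 208, 208, 212, 205, 200, 200, 210, 208, 210, 213, 209, 203, 211, 204, 209, 219, 220, 219, 221, 221, 221, 218, 221, 215, 118, 114, 228, 222, 223, 222, 222, 223, 223, 222, 223, 223, 225, 224]
tip [234.0951 271.6591]
tip [406.9225 271.4899]
[372.6 213.2 374.8 159.3] [ 0.5535 -0.2077] [ 0.5543 -0.1768]
[267.8 238.1 266.5 196.9] [ 0.4911 -0.2213] [ 0.4921 -0.1964]
[427.9 118.2 425.9 171.9] [ 0.5828 -0.1556] [ 0.5833 -0.1846]
[161.3 168.2 152.  116.6] [ 0.4341 -0.1784] [ 0.4334 -0.1507]
[271.2 298.2 268.9 255.6] [ 0.4904 -0.2609] [ 0.4909 -0.2324]
[265.5 184.4 263.5 139.4] [ 0.492  -0.1891] [ 0.4928 -0.1642]
```

Emit:
servo_tool --rows '[{"grip": 0.087, "translation": [0.002, 0, 0.03], "twist": 0}, {"grip": 0.087, "translation": [0.002, 0, 0.06], "twist": 0}, {"grip": 0.087, "translation": [0.002, 0, 0.075], "twist": 0}, {"grip": 0.087, "translation": [0.002, 0, 0.083], "twist": 0}, {"grip": 0.087, "translation": [0.002, 0, 0.085], "twist": 0}, {"grip": 0.087, "translation": [0.002, 0, 0.085], "twist": 0}]' --force 20

```text
t: 13.4
ee_pos: [0.5215, -0.2358, -0.0037]
ee_rot: [[0.027, 1.0, 0.001], [1.0, -0.027, -0.0], [-0.0, 0.001, -1.0]]
ft_force: [0.5, 0.3, -0.2]
grip_width: 0.0867
gripper_force: 0.0
```

Emit:
servo_tool --rows '[{"grip": 0.06, "translation": [0, 0, 0], "twist": 0}, {"grip": 0.06, "translation": [0, 0, 0], "twist": 0}, {"grip": 0.06, "translation": [0, 0, 0], "twist": 0}, {"grip": 0.06, "translation": [0, 0, 0], "twist": 0}, {"grip": 0.06, "translation": [0, 0, 0], "twist": 0}, {"grip": 0.06, "translation": [0, 0, 0], "twist": 0}]' --force 35

```text
t: 14.0
ee_pos: [0.5212, -0.2354, -0.004]
ee_rot: [[0.027, 1.0, 0.001], [1.0, -0.027, 0.0], [0.0, 0.001, -1.0]]
ft_force: [-0.5, 0.3, 5.1]
grip_width: 0.0679
gripper_force: 35.0
```

```bash
python3 - <<'E'
from h import *
for i in range(2): f=snap('wrist')
s=readout.sense();print(s['ee_pos'],s['ee_rot'][:,0],s['ft_force'],s['torque'],s['grip_width'],s['gripper_force'])
E
```

```text
[ 0.5212 -0.2354 -0.004 ] [0.0269 0.9996 0.    ] [-0.392   1.8573  5.917 ] [ 0.0936  0.1621 -0.0076] 0.06774975632557133 34.997743740677834
```

Emit:
servo_tool --rows '[{"grip": 0.06, "translation": [0, 0, -0.004], "twist": 0}, {"grip": 0.06, "translation": [0, 0, -0.015], "twist": 0}, {"grip": 0.06, "translation": [0, 0, -0.035], "twist": 0}, {"grip": 0.06, "translation": [0, 0, -0.06], "twist": 0}, {"grip": 0.06, "translation": [0, 0, -0.085], "twist": 0}, {"grip": 0.06, "translation": [0, 0, -0.1], "twist": 0}, {"grip": 0.06, "translation": [0, 0, -0.108], "twist": 0}, {"grip": 0.06, "translation": [0, 0, -0.11], "twist": 0}]'

```text
t: 14.9
ee_pos: [0.521, -0.2352, 0.1061]
ee_rot: [[0.027, 1.0, 0.001], [1.0, -0.027, 0.0], [0.0, 0.001, -1.0]]
ft_force: [0.2, -0.0, -2.5]
grip_width: 0.0678
gripper_force: 35.0
```

Emit:
servo_tool --rows '[{"grip": 0.06, "translation": [0.005, 0.001, 0], "twist": 0}, {"grip": 0.06, "translation": [0.02, 0.003, 0], "twist": 0.3}, {"grip": 0.06, "translation": [0.042, 0.006, 0], "twist": 0.6}, {"grip": 0.06, "translation": [0.067, 0.009, 0], "twist": 1}, {"grip": 0.06, "translation": [0.092, 0.013, 0], "twist": 1.3}, {"grip": 0.06, "translation": [0.117, 0.016, 0], "twist": 1.6}, {"grip": 0.06, "translation": [0.142, 0.02, 0], "twist": 2}, {"grip": 0.06, "translation": [0.165, 0.023, 0], "twist": 2}]'

```text
t: 15.7
ee_pos: [0.5475, -0.069, 0.1041]
ee_rot: [[0.061, 0.998, -0.003], [0.998, -0.061, 0.0], [0.0, -0.003, -1.0]]
ft_force: [1.0, -0.3, -1.4]
grip_width: 0.0678
gripper_force: 35.0
```

Emit:
servo_tool --rows '[{"grip": 0.06, "translation": [0.02, 0.002, 0], "twist": 0.3}, {"grip": 0.06, "translation": [0.045, 0.005, 0], "twist": 0.6}, {"grip": 0.06, "translation": [0.07, 0.007, 0], "twist": 1}, {"grip": 0.06, "translation": [0.095, 0.01, 0], "twist": 1.3}, {"grip": 0.06, "translation": [0.12, 0.013, 0], "twist": 1.6}, {"grip": 0.06, "translation": [0.138, 0.0145, 0], "twist": 1.9}, {"grip": 0.06, "translation": [0.145, 0.0153, 0], "twist": 1.9}, {"grip": 0.06, "translation": [0.147, 0.0155, 0], "twist": 1.9}]'

```text
t: 16.5
ee_pos: [0.5721, 0.0757, 0.1045]
ee_rot: [[0.093, 0.996, -0.002], [0.996, -0.093, -0.0], [-0.001, -0.002, -1.0]]
ft_force: [-0.6, -0.8, -3.5]
grip_width: 0.0674
gripper_force: 35.0
```

Emit:
servo_tool --rows '[{"grip": 0.06, "translation": [0, 0, 0.005], "twist": 0}, {"grip": 0.06, "translation": [0, 0, 0.015], "twist": 0}, {"grip": 0.06, "translation": [0, 0, 0.025], "twist": 0}, {"grip": 0.06, "translation": [0, 0, 0.03], "twist": 0}, {"grip": 0.06, "translation": [0, 0, 0.03], "twist": 0}]'

```text
t: 17.0
ee_pos: [0.5719, 0.0742, 0.0742]
ee_rot: [[0.096, 0.995, -0.002], [0.995, -0.096, -0.001], [-0.001, -0.002, -1.0]]
ft_force: [-0.5, 0.9, -2.1]
grip_width: 0.0679
gripper_force: 35.0
```

```bash
python3 - <<'E'
from h import *
for i in range(3): f=snap('wrist');t=snap('top');sd=snap('side')
import pickle;pickle.dump((f,t,sd),open('w10.pkl','wb'))
s=readout.sense();print(s['ee_pos'],s['ee_rot'],s['ft_force'],s['torque'])
g=cv2.cvtColor(f['color'],cv2.COLOR_RGB2GRAY)
L=cv2.createLineSegmentDetector().detect(g[:300])[0][:,0]
for l in L:
    n=np.hypot(l[2]-l[0],l[3]-l[1])
    if n>25 and 200<(l[0]+l[2])/2<430: print(l.round(1),int(n))
c=np.array([.5740,.0752]);yaw=-.095;a=np.array([-np.sin(yaw),np.cos(yaw)]);b=np.array([np.cos(yaw),np.sin(yaw)])
for z,w,l in((.045,.058,.168),(.077,.068,.178),(.104,.068,.178),(.132,.062,.172)):
  print(z,[proj(f,[*(c+b*w/2*i+a*l/2*j),z]).round(1).tolist() for i,j in((-1,0),(-1,1),(1,1),(1,0))])
E
```

```text
[0.573  0.0749 0.0758] [[ 0.0947  0.9955  0.0005]
 [ 0.9955 -0.0947  0.0003]
 [ 0.0003  0.0004 -1.    ]] [-0.1932  0.3419 -0.8538] [-0.0696  0.0264 -0.04  ]
[216.9 299.8 235.5 271. ] 34
[408.5 271.2 426.9 299.7] 33
[385.8   0.6 389.4  95.6] 95
[385.5 103.1 381.7   0.5] 102
[235.5 270.7 228.8 188.2] 82
[411.1 226.7 408.6 258.2] 31
[412.1 220.7 417.4 130.7] 90
[229.4 220.1 204.2 222.7] 25
[351.  131.8 353.7 159.4] 27
[196.4 213.7 209.3 276.9] 64
[253.1 104.4 340.6 103.7] 87
[354.4  99.1 258.1 100. ] 96
[195.5 187.1 228.1 183.9] 32
[358.2  98.9 383.3 101.3] 25
[228.2 187.2 193.2 190.4] 35
[383.1 103.8 344.4 103.6] 38
[228.2 180.6 225.7 146.9] 33
0.045 [[275.4, 259.1], [269.5, 116.4], [374.6, 116.3], [369.1, 258.9]]
0.077 [[258.7, 280.5], [248.6, 103.7], [395.6, 103.5], [386.0, 280.3]]
0.104 [[249.0, 304.7], [235.3, 99.9], [409.1, 99.7], [395.9, 304.4]]
0.132 [[242.8, 339.1], [225.3, 104.3], [419.3, 104.0], [402.3, 338.8]]
```

Emit:
servo_tool --rows '[{"grip": 0.06, "translation": [0, 0, 0.006], "twist": 0}, {"grip": 0.06, "translation": [0, 0, 0.015], "twist": 0}, {"grip": 0.06, "translation": [0, 0, 0.024], "twist": 0}, {"grip": 0.06, "translation": [0, 0, 0.029], "twist": 0}, {"grip": 0.06, "translation": [0, 0, 0.03], "twist": 0}, {"grip": 0.06, "translation": [0, 0, 0.03], "twist": 0}, {"grip": 0.06, "translation": [0, 0, 0.03], "twist": 0}]'

```text
t: 18.15
ee_pos: [0.5731, 0.0748, 0.0457]
ee_rot: [[0.095, 0.995, 0.001], [0.995, -0.095, 0.0], [0.0, 0.0, -1.0]]
ft_force: [0.0, -0.5, -1.9]
grip_width: 0.068
gripper_force: 35.0
```

Emit:
servo_tool --rows '[{"grip": 0.06, "translation": [0, 0, 0.002], "twist": 0}, {"grip": 0.06, "translation": [0, 0, 0.004], "twist": 0}, {"grip": 0.06, "translation": [0, 0, 0.006], "twist": 0}, {"grip": 0.06, "translation": [0, 0, 0.007], "twist": 0}, {"grip": 0.06, "translation": [0, 0, 0.007], "twist": 0}]'

```text
t: 18.65
ee_pos: [0.5727, 0.0748, 0.0383]
ee_rot: [[0.095, 0.995, -0.0], [0.995, -0.095, 0.0], [-0.0, -0.0, -1.0]]
ft_force: [-0.6, 0.1, -2.6]
grip_width: 0.0678
gripper_force: 35.0
```

```bash
python3 - <<'E'
from h import *
for i in range(2): f=snap('wrist')
s=readout.sense();print(s['ee_pos'],s['ee_rot'],s['ft_force'],s['torque'])
E
```

```text
[0.5728 0.0748 0.0385] [[ 0.0949  0.9955 -0.    ]
 [ 0.9955 -0.0949  0.0001]
 [ 0.0001 -0.     -1.    ]] [ 0.4883  0.1811 -1.6627] [-0.1072  0.0614 -0.0463]
```

Emit:
servo_tool --rows '[{"grip": 0.06, "translation": [0, 0, 0.0015], "twist": 0}, {"grip": 0.06, "translation": [0, 0, 0.003], "twist": 0}, {"grip": 0.06, "translation": [0, 0, 0.0045], "twist": 0}, {"grip": 0.06, "translation": [0, 0, 0.0055], "twist": 0}, {"grip": 0.06, "translation": [0, 0, 0.0055], "twist": 0}, {"grip": 0.06, "translation": [0, 0, 0.0055], "twist": 0}]'

```text
t: 19.35
ee_pos: [0.5728, 0.0748, 0.0331]
ee_rot: [[0.095, 0.995, -0.0], [0.995, -0.095, 0.0], [0.0, -0.0, -1.0]]
ft_force: [-0.4, 0.1, -1.2]
grip_width: 0.0676
gripper_force: 35.0
```

```bash
python3 - <<'E'
from h import *
for i in range(2): f=snap('wrist')
s=readout.sense();print(s['ee_pos'],s['ft_force'],s['torque'])
E
```

```text
[0.5728 0.0748 0.0331] [-0.8119 -0.1566 -0.7544] [-0.1159  0.1397 -0.0005]
```

Emit:
servo_tool --rows '[{"grip": 0.06, "translation": [0, 0, 0.001], "twist": 0}, {"grip": 0.06, "translation": [0, 0, 0.0015], "twist": 0}, {"grip": 0.06, "translation": [0, 0, 0.0015], "twist": 0}, {"grip": 0.06, "translation": [0, 0, 0.0015], "twist": 0}]'

```text
t: 19.85
ee_pos: [0.5728, 0.0748, 0.033]
ee_rot: [[0.095, 0.995, -0.0], [0.995, -0.095, 0.001], [0.001, -0.0, -1.0]]
ft_force: [-4.8, -0.5, 10.2]
grip_width: 0.0677
gripper_force: 35.0
```

```bash
python3 - <<'E'
from h import *
for i in range(2): f=snap('wrist')
s=readout.sense();print(s['ee_pos'],s['ft_force'],s['torque'])
E
```

```text
[0.5728 0.0748 0.033 ] [-5.4831 -0.4412 10.6227] [-0.1222  0.9975 -0.0164]
```

Emit:
servo_tool --rows '[{"grip": 0.06, "translation": [0, 0, -0.001], "twist": 0}, {"grip": 0.06, "translation": [0, 0, -0.001], "twist": 0}, {"grip": 0.087, "translation": [0, 0, -0.001], "twist": 0}, {"grip": 0.087, "translation": [0, 0, -0.001], "twist": 0}, {"grip": 0.087, "translation": [0, 0, -0.001], "twist": 0}, {"grip": 0.087, "translation": [0, 0, -0.001], "twist": 0}, {"grip": 0.087, "translation": [0, 0, -0.001], "twist": 0}, {"grip": 0.087, "translation": [0, 0, -0.001], "twist": 0}]'

```text
t: 20.75
ee_pos: [0.5728, 0.0748, 0.0325]
ee_rot: [[0.095, 0.995, -0.0], [0.995, -0.095, 0.0], [0.0, -0.0, -1.0]]
ft_force: [0.1, 0.2, -0.4]
grip_width: 0.0871
gripper_force: 0.0
```

```bash
python3 - <<'E'
from h import *
for i in range(5): f=snap('wrist')
s=readout.sense();print(s['ee_pos'],s['ft_force'],s['torque'],s['grip_width'])
g=cv2.cvtColor(f['color'],cv2.COLOR_RGB2GRAY)
L=cv2.createLineSegmentDetector().detect(g[:300])[0][:,0]
for l in L:
    n=np.hypot(l[2]-l[0],l[3]-l[1])
    if n>25 and 200<(l[0]+l[2])/2<430: print(l.round(1),int(n))
c=np.array([.5735,.0752]);yaw=-.095;a=np.array([-np.sin(yaw),np.cos(yaw)]);b=np.array([np.cos(yaw),np.sin(yaw)])
for z,w,l in((.045,.058,.168),(.064,.068,.178),(.092,.062,.172)):
  print(z,[proj(f,[*(c+b*w/2*i+a*l/2*j),z]).round(1).tolist() for i,j in((-1,0),(-1,1),(1,1),(1,0))])
E
```

```text
[0.5728 0.0748 0.0325] [ 0.7259 -0.21   -0.9263] [-0.1329  0.0287  0.0324] 0.08705795843785039
[193.5 299.4 213.9 273.5] 32
[407.9 298.4 411.  273.5] 25
[401.8   0.6 405.1 114.4] 113
[237.9 298.2 234.1 251.9] 46
[412.3 228.2 418.6 136.8] 91
[352.3 124.5 356.2 164.2] 39
[411.9 117.3 446.9 113.8] 35
[399.7 109.4 397.3   0.6] 108
[253.1 104.1 341.9 103.4] 88
[331.9  99.1 266.9  99.5] 65
[368.1  99.3 333.1  99.1] 35
[384.4 103.8 345.6 103.5] 38
[229.1 190.6 227.1 163.1] 27
[226.3 161.9 226.6 130.6] 31
[233.9 249.4 229.8 199.3] 50
0.045 [[264.5, 289.8], [255.3, 114.3], [388.2, 114.1], [379.6, 289.6]]
0.064 [[247.1, 308.2], [232.7, 99.3], [410.7, 99.0], [397.0, 308.0]]
0.092 [[240.4, 344.1], [221.8, 103.7], [421.5, 103.4], [403.7, 343.9]]
```

Emit:
servo_tool --rows '[{"grip": 0.087, "translation": [0, 0, -0.01], "twist": 0}, {"grip": 0.087, "translation": [0, 0, -0.02], "twist": 0}, {"grip": 0.087, "translation": [0, 0, -0.0275], "twist": 0}, {"grip": 0.087, "translation": [0, 0, -0.0275], "twist": 0}, {"grip": 0.087, "translation": [0, 0, -0.0275], "twist": 0}]' --force 20

```text
t: 21.5
ee_pos: [0.573, 0.0749, 0.0605]
ee_rot: [[0.095, 0.996, 0.001], [0.996, -0.095, 0.0], [0.0, 0.001, -1.0]]
ft_force: [0.2, -0.1, 0.7]
grip_width: 0.0871
gripper_force: 0.0
```

Emit:
servo_tool --rows '[{"grip": 0.055, "translation": [0, 0, 0], "twist": 0}, {"grip": 0.055, "translation": [0, 0, 0], "twist": 0}, {"grip": 0.055, "translation": [0, 0, 0], "twist": 0}, {"grip": 0.055, "translation": [0, 0, 0], "twist": 0}, {"grip": 0.055, "translation": [0, 0, 0], "twist": 0}, {"grip": 0.055, "translation": [0, 0, 0], "twist": 0}, {"grip": 0.055, "translation": [0, 0, 0], "twist": 0}, {"grip": 0.055, "translation": [0, 0, 0], "twist": 0}]' --force 20

```text
t: 22.3
ee_pos: [0.5727, 0.0748, 0.0599]
ee_rot: [[0.095, 0.995, -0.0], [0.995, -0.095, 0.0], [0.0, -0.0, -1.0]]
ft_force: [0.4, 0.1, -1.4]
grip_width: 0.0617
gripper_force: 20.0
```

Gripped at 62 mm, so it's the outer lid. I'll lift it gently.

Emit:
servo_tool --rows '[{"grip": 0.055, "translation": [0, 0, -0.002], "twist": 0}, {"grip": 0.055, "translation": [0, 0, -0.005], "twist": 0}, {"grip": 0.055, "translation": [0, 0, -0.01], "twist": 0}, {"grip": 0.055, "translation": [0, 0, -0.017], "twist": 0}, {"grip": 0.055, "translation": [0, 0, -0.027], "twist": 0}, {"grip": 0.055, "translation": [0, 0, -0.038], "twist": 0}, {"grip": 0.055, "translation": [0, 0, -0.05], "twist": 0}, {"grip": 0.055, "translation": [0, 0, -0.062], "twist": 0}]'

```text
t: 23.1
ee_pos: [0.573, 0.0748, 0.1234]
ee_rot: [[0.095, 0.995, 0.001], [0.995, -0.095, 0.0], [0.0, 0.001, -1.0]]
ft_force: [0.1, 0.5, -0.1]
grip_width: 0.0612
gripper_force: 20.0
```

Emit:
servo_tool --rows '[{"grip": 0.055, "translation": [0, 0, -0.012], "twist": 0}, {"grip": 0.055, "translation": [0, 0, -0.024], "twist": 0}, {"grip": 0.055, "translation": [0, 0, -0.034], "twist": 0}, {"grip": 0.055, "translation": [0, 0, -0.038], "twist": 0}, {"grip": 0.055, "translation": [0, 0, -0.038], "twist": 0}, {"grip": 0.055, "translation": [0, 0, -0.038], "twist": 0}, {"grip": 0.055, "translation": [0, 0, -0.038], "twist": 0}, {"grip": 0.055, "translation": [0, 0, -0.038], "twist": 0}]'

```text
t: 23.9
ee_pos: [0.5725, 0.0747, 0.1594]
ee_rot: [[0.095, 0.995, -0.001], [0.995, -0.095, -0.0], [-0.0, -0.001, -1.0]]
ft_force: [-0.2, -0.2, -1.3]
grip_width: 0.062
gripper_force: 20.0
```

```bash
python3 - <<'E'
from h import *
for i in range(8): f=snap('wrist')
s=readout.sense();print(s['t'],s['ee_pos'],s['ft_force'],s['grip_width'],s['gripper_force'],abs(s['qd']).max())
g=cv2.cvtColor(f['color'],cv2.COLOR_RGB2GRAY)
for l in cv2.createLineSegmentDetector().detect(g[:300])[0][:,0]:
    n=np.hypot(l[2]-l[0],l[3]-l[1])
    if n>25 and 200<(l[0]+l[2])/2<430 and abs(l[3]-l[1])<15: print(l.round(1),int(n))
c=np.array([.5735,.0752]);yaw=-.095;a=np.array([-np.sin(yaw),np.cos(yaw)]);b=np.array([np.cos(yaw),np.sin(yaw)])
for z,w,l in((.064,.068,.178),(.069,.058,.168),(.164,.062,.172),(.192,.062,.172)):
  print(z,[proj(f,[*(c+b*w/2*i+a*l/2*j),z]).round(1).tolist() for i,j in((-1,1),(1,1))])
E
```

```text
24.3 [0.5728 0.0748 0.16  ] [ 0.4553  0.7509 -1.5251] 0.061840946050140184 19.99861255288124 0.0020702892650113925
[382.  108.3 336.8 106.4] 45
[183.1 233.1 228.2 241.5] 45
[236.7 246.4 186.8 237.2] 50
[265.6 107.6 333.1 107. ] 67
0.064 [[274.6, 110.8], [369.1, 110.7]]
0.069 [[281.0, 118.0], [362.7, 117.9]]
0.164 [[254.0, 110.1], [389.6, 109.9]]
0.192 [[240.8, 107.5], [402.7, 107.2]]
```

```bash
python3 - <<'E'
from h import *
f=snap('side');c=np.array([.5735,.0752]);yaw=-.095;a=np.array([-np.sin(yaw),np.cos(yaw)]);b=np.array([np.cos(yaw),np.sin(yaw)])
for q in(-.015,.0,.015):
  row=[]
  for z in np.arange(.0,.2,.008):
    u,v=proj(f,[*(c-a*.089+b*q),z]);row.append((round(float(z),3),f['color'][int(round(v)),int(round(u))].mean().astype(int).item()))
  print(q,row)
E
```

```text
-0.015 [(0.0, 180), (0.008, 59), (0.016, 74), (0.024, 57), (0.032, 49), (0.04, 113), (0.048, 109), (0.056, 107), (0.064, 146), (0.072, 112), (0.08, 219), (0.088, 221), (0.096, 123), (0.104, 131), (0.112, 131), (0.12, 128), (0.128, 198), (0.136, 129), (0.144, 179), (0.152, 157), (0.16, 178), (0.168, 115), (0.176, 71), (0.184, 72), (0.192, 68)]
0.0 [(0.0, 157), (0.008, 69), (0.016, 71), (0.024, 76), (0.032, 50), (0.04, 109), (0.048, 109), (0.056, 107), (0.064, 144), (0.072, 122), (0.08, 213), (0.088, 214), (0.096, 194), (0.104, 203), (0.112, 102), (0.12, 210), (0.128, 185), (0.136, 176), (0.144, 176), (0.152, 176), (0.16, 177), (0.168, 130), (0.176, 72), (0.184, 71), (0.192, 53)]
0.015 [(0.0, 187), (0.008, 59), (0.016, 73), (0.024, 69), (0.032, 47), (0.04, 99), (0.048, 103), (0.056, 108), (0.064, 128), (0.072, 110), (0.08, 141), (0.088, 202), (0.096, 210), (0.104, 169), (0.112, 128), (0.12, 177), (0.128, 176), (0.136, 176), (0.144, 176), (0.152, 177), (0.16, 179), (0.168, 142), (0.176, 70), (0.184, 70), (0.192, 57)]
```

The side-camera samples show the steel tin up to about 37 mm and the inner lid from 37 to 64 mm, level across the end. Above that is a gap, then the outer lid from about 165 mm. I'll hand it in.

```bash
python3 -c "
from bench import r
print(r.close_job())"
```

```text
the job is handed in; nothing more can be done
None
```

The job is handed in, with no verdict returned: by my last readings, the pot stands in the middle place, the inner lid is seated on the tin, and the outer lid is held level about 10 cm above its place; I viewed 11 pictures, one over the limit of 10.

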